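# Put the melt-flow kit back in its nests

### The arm

A 6-joint arm with a two-finger parallel gripper is mounted at the origin on the work surface. World frame = base frame: x ahead of the robot, y to its left, z up, the work surface at z = 0. Lengths are in m, angles in degrees, forces in N, time in s.
With the tool pointing down it reaches from about 0.3 to 0.875 m from the base axis. Payload 6.4 kg.
Tool frame: the origin (TCP) lies between the finger pads; the fingertips stand 17 mm ahead of it and the grasp point (between the pads) lies 2 mm behind it; z points along the fingers, y is the direction in which the jaws open and shut (so a half turn about z gives the same grasp; the last joint's range is limited). The gripper opens to 88 mm and grips with 3 to 60 N. Pads are 18 mm wide; open, the fingers measure 123 mm over their backs; the gripper's body (75 mm by 187 mm) begins 45 mm behind the grasp point.
Start: joints at [52.237, 10.359, 92.074, -0, 77.567, -11.82], TCP at [0.252, 0.517, 0.233] pointing down, gripper open.
Joint ranges: [-171.53, 171.53], [-51.25, 118.39], [17.06, 147.69], [-65.23, 245.23], [0, 150.52], [-178.68, 178.68]. Speed limits (degrees/s): [147.25, 147.25, 172.46, 180, 180, 180].

### API

Orientations are given as [roll, pitch, yaw] about the fixed x, y, z axes, in that order (R = Rz(yaw) Ry(pitch) Rx(roll)).
In Python, from workcell import robot gives the robot as it stands.
- The arm moves only by the tool jog_arm, never from a script. Its argument "series" is a list of rows, each a list of 4 numbers: the shift along the world's x, y, z in mm, then the turn about the world's z in degrees. A call has 1 to 5 rows; each row shifts and turns the commanded pose from where the row before left it; what a row does not reach is not made up. A row lasts 1/12 s, in which the tool goes at most 41.7 mm and 7.16 degrees, less where a joint would pass 70% of its speed; a pose out of reach is approached as far as the arm can. A call is refused whole if a number of a shift passes 41.7 or a number of a turn 7.16, either way. A call with a gripper value outside its range is refused whole. "jaw" is the opening, from -1 (shut) to 1 (fully open), set as the call begins (left out, the last holds). The fingers move at their own pace and stop on an object; the grip force is fixed at half the most. Time passes only in rows, so rows that do not move let the fingers close. It gives the time, the measured TCP pose, the force and the opening at its end, in the units of the state.
- robot.read_state(): the state, without advancing time (a new reading comes with each control period).
- robot.snapshot(name): name is "scene" or "top"; returns (picture, depth): 420x560x3 uint8, red, green, blue; 420x560 float32, m along the optical axis (not along the pixel's ray), 0 where there is no reading.
- robot.camera_info(name): a dict with "vfov" (degrees; the focal length in pixels is half the picture's height over the tangent of half this angle, whatever the lens; pixels are square), "cx", "cy" (the principal point, pixels), "rvec" (rotation vector, rad) and "tvec" (3), from world to camera coordinates, as OpenCV has them. Camera axes: x right, y down, z forward; pixel columns grow to the right and rows downward; lengths in m; the calibration is good to about 2 mm. A picture is of the moment at which its call begins. camera_info takes no time and is no camera call.
- robot.sign_off(): hands the job in, once; it reports no verdict.
The state is a dict: "t": time; "joints": joint angles; "qvel": joint speeds; "joint_torque": joint torques, N m; "eef_pos": TCP position; "tcp_rot": TCP orientation; "ft_force": force on the tool from outside, world axes, zero at the start; "ft_torque": the same for the moment, N m; "finger_gap": finger opening in m.
Only numpy, scipy, OpenCV 4.12 (cv2) and the standard library are available. Lean on these libraries where they do the work, as an engineer would, in place of code of your own. Each camera call takes 0.05 s, during which the arm holds its last target.

### The job

Put the two plunger gauges and the two round steel weights into the wooden nests that match them: the gauge with its plunger pushed in into the short rectangular recess, the one with its plunger pulled out into the long recess (either way round), the large weight into the large round recess and the small weight into the small one. Set each down gently, without dropping it, so that it rests flat on the nest's floor, weights upright and gauges scale up, and leave both plungers at the setting they have.

Things in the scene. Friction and masses are not known exactly. Their poses are not given: they have to be found in the camera images.
- gauge_in: Aluminium block 66 long (x), 24 wide (y), 26 high, white scale on top, loose; 10 mm rod from its +x end, steel end knob 18 across, 8 long. Plunger PUSHED IN: knob 3 to 7 from the block, overall 77 to 81. Origin: underside, mid-length; block spans x -38.5 to 27.5, knob ends at 38.5 to 42.5. Grip the block across y, tips 10+ above its underside (clear of rims). 0.12 to 0.19 kg. In mm.
- gauge_out: Aluminium block 66 long (x), 24 wide (y), 26 high, white scale on top, loose; 10 mm rod from its +x end, steel end knob 18 across, 8 long. Plunger PULLED OUT: 35 to 39 of bare rod, overall 109 to 113. Origin: underside, mid-length; block spans x -55.5 to 10.5, knob ends at 53.5 to 57.5. Grip the block across y, tips 10+ above its underside (clear of rims). 0.12 to 0.19 kg. In mm.
- weight_large: Loose, standing. The larger round steel weight: disc of 56 diameter, 30 high, with a grip knob of 18 diameter on top (knob from 36 to 48 above the underside, on a neck of 12 diameter). Origin: centre of the underside; z up. 0.44 to 0.72 kg. In mm.
- weight_small: Loose, standing. The smaller round steel weight: disc of 40 diameter, 26 high, with a grip knob of 18 diameter on top (knob from 32 to 44 above the underside, on a neck of 12 diameter). Origin: centre of the underside; z up. 0.2 to 0.33 kg. In mm.
- nest_short: Nest for the pushed-in gauge. Fixed. Light wooden block with dark floor: rim top 14, recess floor 5 above the table. Origin: middle of the block's underside; z up. Block 111 (x) by 58 (y), rectangular recess 91 (x) by 38 (y) in its middle. In mm.
- nest_long: Nest for the pulled-out gauge. Fixed. Light wooden block with dark floor: rim top 14, recess floor 5 above the table. Origin: middle of the block's underside; z up. Block 145 (x) by 58 (y), rectangular recess 125 (x) by 38 (y) in its middle. In mm.
- nest_large: Nest for the large weight. Fixed. Light wooden block with dark floor: rim top 14, recess floor 5 above the table. Origin: middle of the block's underside; z up. Block 90 by 90, round recess of 70 diameter in its middle. In mm.
- nest_small: Nest for the small weight. Fixed. Light wooden block with dark floor: rim top 14, recess floor 5 above the table. Origin: middle of the block's underside; z up. Block 74 by 74, round recess of 54 diameter in its middle. In mm.
- gauge_in_plunger (a joint): Plunger of the pushed-in gauge, m: 0 = fully in, 0.036 = fully out; starts at 0 to 0.004. Held by about 4 N of friction.
- gauge_out_plunger (a joint): Plunger of the pulled-out gauge, m: 0 = fully in, 0.036 = fully out; starts at 0.032 to 0.036. Held by about 4 N of friction.
Not all that is in view belongs to the job. What is shaped like the weight_small but black or blue is not meant.

How it is judged (in metres and radians):
At the end, for the whole second after the job is handed in: Each thing rests on the floor of its own nest (underside under 9 mm over the table), upright, at rest: gauges centred within 14 mm and aligned within 0.3 rad (either way round), weights within 12 mm; pushed-in plunger still under 12 mm, pulled-out one over 24 mm (horizontal distance between gauge_in and nest_short below 0.014 m and z of gauge_in in the frame of nest_short below 0.009 m and angle between each of gauge_in, gauge_out, weight_large, weight_small's own z axis and vertical below 0.12 rad and linear speed of each of gauge_in, gauge_out, weight_large, weight_small below 0.02 m/s and angle between the x axis of gauge_in and the x axis of nest_short, either way round below 0.3 rad and horizontal distance between gauge_out and nest_long below 0.014 m and z of gauge_out in the frame of nest_long below 0.009 m and angle between the x axis of gauge_out and the x axis of nest_long, either way round below 0.3 rad and horizontal distance between weight_large and nest_large below 0.012 m and z of weight_large in the frame of nest_large below 0.009 m and horizontal distance between weight_small and nest_small below 0.012 m and z of weight_small in the frame of nest_small below 0.009 m and value of joint gauge_in_plunger below 0.012 m and value of joint gauge_out_plunger above 0.024 m); the robot touches nothing.
It fails at once if gauge in dropped (falling faster than 0.6 m/s when less than 40 mm above the table) (linear speed of gauge_in above 0.6 m/s and height (world z) of gauge_in below 0.04 m).
It fails at once if gauge out dropped (falling faster than 0.6 m/s when less than 40 mm above the table) (linear speed of gauge_out above 0.6 m/s and height (world z) of gauge_out below 0.04 m).
It fails at once if weight large dropped (falling faster than 0.6 m/s when less than 40 mm above the table) (linear speed of weight_large above 0.6 m/s and height (world z) of weight_large below 0.04 m).
It fails at once if weight small dropped (falling faster than 0.6 m/s when less than 40 mm above the table) (linear speed of weight_small above 0.6 m/s and height (world z) of weight_small below 0.04 m).
It also fails if it takes over 96 s, if anything falls off the work surface, if the arm or the gripper's body presses on something with over 40 N, if the wrist force passes 120 N, or if a joint passes its speed limit or range.

## Working session

There is one attempt and no reset: what is moved stays moved. The work goes in short steps, Python scripts to look and compute and a tool call to move; the robot and the scene stay as the last step left them, time stands still between calls to the robot, and variables do not carry over. Pictures are saved under pics/ and viewed, and the job is handed in when it is done.

Besides the shell and the picture viewer there is one more tool, called after "Emit:" as name(argument=value, ...) on one line, values as JSON. jog_arm: Moves the arm, as the interface text tells. Its arguments: {"type":"object","properties":{"series":{"type":"array"},"jaw":{"type":"number"}},"required":["series"]}

```bash
ls; mkdir -p pics; python3 - <<'E'
from workcell import robot
import cv2,numpy as np
print(robot.read_state())
for n in("scene","top"):
    p,d=robot.snapshot(n); print(n,robot.camera_info(n),d.min(),d.max())
    cv2.imwrite(f"pics/{n}0.png",p[:,:,::-1]); np.save(f"pics/{n}0_d.npy",d)
E
```

```text
pics
{'t': 0.0, 'joints': array([ 5.22362829e+01,  1.03989080e+01,  9.21315803e+01, -1.25808205e-03,
        7.75670052e+01, -1.18207019e+01]), 'qvel': array([ 0.06072085, -0.03644365,  0.0636906 ,  0.00771831,  0.06011684,
       -0.03304241]), 'joint_torque': array([-1.30680244e-03, -4.33868122e+01, -3.41846251e+01,  7.02647329e-02,
        3.84738296e-02, -1.55629950e-04]), 'eef_pos': array([0.25120493, 0.51662001, 0.23174008]), 'tcp_rot': array([-1.79904322e+02, -1.87694366e-02,  1.54057241e+02]), 'ft_force': array([-0.95726088, -0.19830069, -0.28374139]), 'ft_torque': array([-0.03029806,  0.03042738, -0.01306532]), 'finger_gap': 0.08790617731627184}
scene {'vfov': 50.578492142545805, 'cx': 274.6711355995346, 'cy': 211.83805957863152, 'rvec': array([ 1.61616008,  1.87075233, -0.80657944]), 'tvec': array([ 0.0460398 , -0.28703329,  1.26479789])} 0.0 2.5555797
top {'vfov': 48.93491446606416, 'cx': 283.2623646040843, 'cy': 206.89629346164648, 'rvec': array([ 2.16128507, -2.11615179,  0.19243297]), 'tvec': array([-0.0164017 ,  0.49096224,  0.96563717])} 0.0 1.1474645
```

View pics/top0.png

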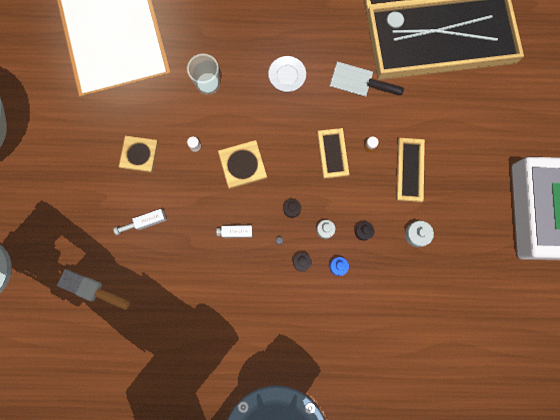

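View pics/scene0.png

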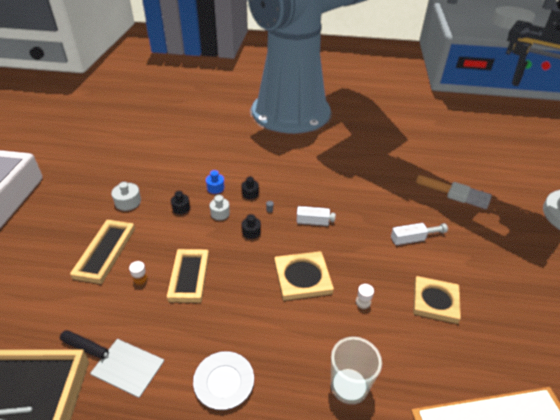

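```bash
cat > h.py <<'E'
import cv2,numpy as np
from workcell import robot
def cam(n):
    c=robot.camera_info(n); f=210/np.tan(np.radians(c['vfov']/2)); R,_=cv2.Rodrigues(np.array(c['rvec'])); return f,c['cx'],c['cy'],R,np.array(c['tvec'])
def cast(n,uv,z):
    f,cx,cy,R,t=cam(n); uv=np.atleast_2d(np.array(uv,float))
    d=np.c_[(uv[:,0]-cx)/f,(uv[:,1]-cy)/f,np.ones(len(uv))]@R; o=-R.T@t
    return o+d*((z-o[2])/d[:,2])[:,None]
def cloud(n,D):
    f,cx,cy,R,t=cam(n); v,u=np.mgrid[:420,:560]
    P=np.dstack([(u-cx)/f*D,(v-cy)/f*D,D])-t
    return P@R
def proj(n,P):
    f,cx,cy,R,t=cam(n); q=np.atleast_2d(P)@R.T+t; return np.c_[f*q[:,0]/q[:,2]+cx,f*q[:,1]/q[:,2]+cy]
E
python3 - <<'E'
from h import *
im=cv2.imread("pics/top0.png"); D=np.load("pics/top0_d.npy"); P=cloud("top",D)
tb=P[300:400:10,400:500:20,2]; print("table z",tb.mean(),tb.std())
hsv=cv2.cvtColor(im,cv2.COLOR_BGR2HSV)
for nm,(u,v) in dict(nsmall=(138,154),nlarge=(243,164),nshort=(334,153),nlong=(411,170)).items():
    print(nm,hsv[v,u])
# wood: bright yellow
m=cv2.inRange(hsv,(12,70,150),(35,255,255)); m=cv2.morphologyEx(m,cv2.MORPH_CLOSE,np.ones((3,3)))
for c in cv2.findContours(m,cv2.RETR_EXTERNAL,cv2.CHAIN_APPROX_NONE)[0]:
    if cv2.contourArea(c)<300: continue
    W=cast("top",c[:,0],0.014)[:,:2]*1000
    print("wood",c[:,0].mean(0).round(),[np.round(x,1) for x in cv2.minAreaRect(W.astype(np.float32))])
# dark floors
for nm,(u,v) in dict(nsmall=(138,154),nlarge=(243,164),nshort=(334,153),nlong=(411,170)).items():
    g=(hsv[...,2]<70).astype(np.uint8); _,l=cv2.connectedComponents(g); mm=(l==l[v,u]).astype(np.uint8)
    c=max(cv2.findContours(mm,cv2.RETR_EXTERNAL,cv2.CHAIN_APPROX_NONE)[0],key=len)
    W=cast("top",c[:,0],0.010)[:,:2]*1000
    print(nm,len(c),[np.round(x,1) for x in cv2.minAreaRect(W.astype(np.float32))])
for nm,(u,v) in dict(g_in=(237,231),g_out=(149,219),wl=(420,234),ws=(326,229)).items():
    s=slice(v-22,v+23),slice(u-38,u+39)
    print(nm,hsv[v,u],"z at",P[v,u].round(4))
big=np.hstack([cv2.resize(im[195:275,100:260],(640,320),interpolation=cv2.INTER_CUBIC)])
b2=cv2.resize(im[195:275,280:440],(640,320),interpolation=cv2.INTER_CUBIC)
cv2.imwrite("pics/crop0.png",np.vstack([big,b2])[:600])
E
```

```text
table z 0.020715909210145655 0.14480283044778852
nsmall [12 66 70]
nlarge [ 8 73 77]
nshort [ 0 52 74]
nlong [20 27 57]
wood [242. 164.] [array([593.7,  89.7]), array([94.2, 93.1]), np.float64(17.8)]
wood [410. 170.] [array([ 590.6, -293. ]), array([ 65.6, 149.6]), np.float64(86.4)]
wood [137. 153.] [array([612.7, 328.4]), array([76.4, 77.4]), np.float64(83.0)]
wood [333. 153.] [array([ 625.2, -117.6]), array([115. ,  60.5]), np.float64(7.7)]
wood [438.  37.] [array([ 932. , -386.6]), array([207.4, 356.6]), np.float64(7.8)]
wood [130.  57.] [array([872. , 382.3]), array([298. , 279.8]), np.float64(11.8)]
nsmall 2719 [array([524. ,  -6.8]), array([ 967.7, 1362. ]), np.float64(1.6)]
nlarge 2719 [array([524. ,  -6.8]), array([ 967.7, 1362. ]), np.float64(1.6)]
nshort 2719 [array([524. ,  -6.8]), array([ 967.7, 1362. ]), np.float64(1.6)]
nlong 128 [array([ 589.8, -295.3]), array([ 34. , 120.1]), np.float64(87.1)]
g_in [  6   5 239] z at [0.4377 0.094  0.0281]
g_out [173   9 222] z at [0.4605 0.2887 0.0247]
wl [ 84  13 191] z at [ 0.4374 -0.3018  0.0477]
ws [ 86   8 224] z at [ 0.4445 -0.0994  0.0433]
```

View pics/crop0.png

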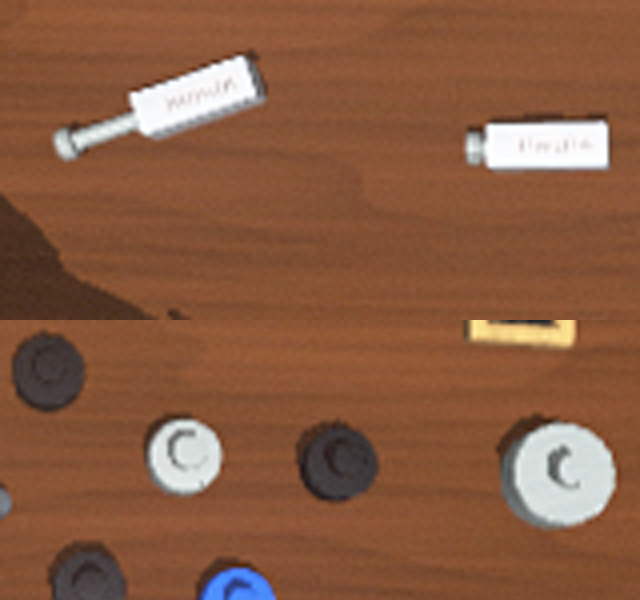

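```bash
python3 - <<'E'
from h import *
im=cv2.imread("pics/top0.png"); P=cloud("top",np.load("pics/top0_d.npy"))
hsv=cv2.cvtColor(im,cv2.COLOR_BGR2HSV)
wood=cv2.inRange(hsv,(12,70,150),(35,255,255))>0
white=(hsv[...,1]<60)&(hsv[...,2]>110)
print("table std", P[300:340,400:500,2].mean(),P[300:340,400:500,2].std())
def rep(nm,uv,r,mask,z0,z1,zc):
    u,v=uv; s=(slice(v-r,v+r+1),slice(u-r,u+r+1)); z=P[s][...,2]
    m=mask[s]&(z>z0)&(z<z1); ys,xs=np.nonzero(m); px=np.c_[xs+u-r,ys+v-r]
    W=(cast("top",px,zc)[:,:2]*1000).astype(np.float32)
    c,sz,a=cv2.minAreaRect(W); print(nm,len(W),"zmean",z[m].mean().round(4),"rect",np.round(c,1),np.round(sz,1),round(a,1),"mean",W.mean(0).round(1), "circ",np.round(cv2.minEnclosingCircle(W)[0],1),round(cv2.minEnclosingCircle(W)[1],1))
rep("nsmall",(138,154),22,wood,.011,.02,.014)
rep("nlarge",(243,164),28,wood,.011,.02,.014)
rep("nshort",(334,153),30,wood,.011,.02,.014)
rep("nlong",(411,170),36,wood,.011,.02,.014)
A=np.ones_like(wood)
rep("g_in block",(237,231),22,white,.023,.03,.026)
rep("g_in all",(237,231),26,A,.01,.04,.026)
rep("g_out block",(149,219),18,white,.022,.03,.026)
rep("g_out knob",(118,231),10,A,.01,.03,.02)
rep("wl disc",(420,234),18,A,.025,.034,.03)
rep("wl knob",(420,234),18,A,.042,.055,.048)
rep("ws disc",(326,229),14,A,.021,.030,.026)
rep("ws knob",(326,229),14,A,.038,.05,.044)
E
```

```text
table std 0.004462434556131562 0.06105858206505295
nsmall 588 zmean 0.0143 rect [613.4 327.1] [74.4 75.2] 83.5 mean [613.8 327.8] circ [614.3 327.4] 51.9
nlarge 796 zmean 0.0145 rect [594.9  89.1] [91.  89.9] 17.8 mean [595.4  89.1] circ [595.2  89.9] 62.8
nshort 539 zmean 0.0145 rect [ 625.9 -117.8] [111.8  58.5] 7.7 mean [ 626.1 -118. ] circ [ 626.4 -118.6] 61.3
nlong 707 zmean 0.0147 rect [ 591.1 -295.3] [ 59.3 146.1] 87.2 mean [ 590.5 -296.4] circ [ 590.9 -296.5] 77.9
g_in block 298 zmean 0.0265 rect [439.1 100.7] [23.5 74.8] 3.7 mean [439.5  95.2] circ [438.6 100.1] 37.9
g_in all 387 zmean 0.0253 rect [438.9 100.8] [24.3 74.7] 1.2 mean [438.6  98.5] circ [438.6 100.3] 38.7
g_out block 323 zmean 0.0264 rect [462.3 290.1] [24.5 66.2] 21.2 mean [462.3 290.2] circ [462.5 290.6] 34.0
g_out knob 86 zmean 0.0181 rect [437.1 349.3] [17.6 32.1] 11.8 mean [438.  351.5] circ [439.1 349.1] 16.9
wl disc 425 zmean 0.0306 rect [ 441.9 -308.6] [52.9 55.4] 1.2 mean [ 441.8 -307.8] circ [ 442.5 -308.3] 28.4
wl knob 64 zmean 0.0481 rect [ 442.4 -307.9] [16.4 18.9] 44.7 mean [ 442.6 -308. ] circ [ 442.9 -307.3] 10.4
ws disc 188 zmean 0.0264 rect [ 448.9 -101.2] [37.2 37.9] 45.8 mean [ 447.9 -101. ] circ [ 448.3 -101.2] 19.8
ws knob 56 zmean 0.0445 rect [ 448.2 -101. ] [15.2 17.1] 45.8 mean [ 448.1 -101.2] circ [ 448.3 -101.1] 9.2
```

```bash
python3 - <<'E'
from h import *
im=cv2.imread("pics/top0.png"); P=cloud("top",np.load("pics/top0_d.npy"))
for nm,u,v,r in [("b1",193,144,8),("b2",372,143,8),("glass",203,73,16),("plate",287,73,16),("spat",386,87,18),("k1",292,208,8),("k2",364,231,8),("k3",302,261,8),("blue",340,266,8),("nut",279,240,4)]:
    q=P[v-r:v+r+1,u-r:u+r+1].reshape(-1,3); z=np.percentile(q[:,2],98); t=q[(q[:,2]>z-.006)&(q[:,2]<.3)]
    print(nm,"top z",round(z,3),t[:,:2].mean(0).round(3))
hsv=cv2.cvtColor(im,cv2.COLOR_BGR2HSV); white=(hsv[...,1]<60)&(hsv[...,2]>190)
for nm,u,v in [("in",237,231),("out",149,219)]:
    m=np.zeros((420,560),np.uint8); m[v-22:v+23,u-26:u+27]=(white&(P[...,2]>.0235)&(P[...,2]<.03))[v-22:v+23,u-26:u+27]
    m=cv2.morphologyEx(m,cv2.MORPH_OPEN,np.ones((5,5)))
    c=np.argwhere(m)[:,::-1]; W=(cast("top",c,.026)[:,:2]*1000).astype(np.float32)
    r=cv2.minAreaRect(W); ev,E=np.linalg.eigh(np.cov(W.T)); a=E[:,1]
    print(nm,len(W),[np.round(x,1) for x in r],W.mean(0).round(1),"pca",np.degrees(np.arctan2(a[1],a[0]))%180)
E
```

```text
b1 top z 0.04 [0.636 0.199]
b2 top z 0.041 [ 0.645 -0.204]
glass top z 0.082 [0.785 0.179]
plate top z 0.017 [ 0.819 -0.009]
spat top z 0.037 [ 0.819 -0.248]
k1 top z 0.048 [ 0.494 -0.026]
k2 top z 0.047 [ 0.447 -0.187]
k3 top z 0.047 [ 0.375 -0.05 ]
blue top z 0.046 [ 0.367 -0.131]
nut top z 0.023 [0.421 0.001]
in 106 [array([440.6,  83.9]), array([38. , 16.5]), np.float64(70.7)] [440.2  83.7] pca 69.79642267272077
out 231 [array([462.2, 290.5]), array([22.7, 62.8]), np.float64(21.4)] [463.  290.3] pca 111.95129143243744
```

```bash
python3 - <<'E'
from h import *
im=cv2.imread("pics/top0.png"); hsv=cv2.cvtColor(im,cv2.COLOR_BGR2HSV)
for nm,u,v in [("in",237,231),("out",149,219)]:
    for V in (170,200,215):
        m=np.zeros((420,560),np.uint8); s=np.s_[v-22:v+23,u-26:u+27]; m[s]=((hsv[...,1]<70)&(hsv[...,2]>V))[s]
        m=cv2.morphologyEx(m,cv2.MORPH_CLOSE,np.ones((3,3)));m=cv2.morphologyEx(m,cv2.MORPH_OPEN,np.ones((7,7)))
        c=np.argwhere(m)[:,::-1]; W=(cast("top",c,.026)[:,:2]*1000).astype(np.float32)
        r=cv2.minAreaRect(W); ev,E=np.linalg.eigh(np.cov(W.T)); a=E[:,1]
        print(nm,V,len(W),[np.round(x,1) for x in r],W.mean(0).round(1),"pca",np.degrees(np.arctan2(a[1],a[0]))%180)
E
```

```text
in 170 339 [array([437.9,  96.4]), array([22.1, 66. ]), np.float64(1.2)] [437.9  96.2] pca 91.10465961700568
in 200 329 [array([437.9,  95.4]), array([22.1, 63.9]), np.float64(1.2)] [438.   95.4] pca 91.29265285541513
in 215 328 [array([437.9,  95.4]), array([22.1, 63.9]), np.float64(1.2)] [437.9  95.5] pca 91.09386589647364
out 170 333 [array([460.7, 292.3]), array([24.9, 68.7]), np.float64(20.2)] [460.5 292.1] pca 110.33759365898517
out 200 311 [array([460.7, 292.4]), array([24.4, 67.5]), np.float64(21.1)] [460.9 292.4] pca 109.86870701831305
out 215 307 [array([460.9, 292.5]), array([24. , 67.5]), np.float64(21.1)] [461.  292.6] pca 110.1778270252558
```

Emit:
jog_arm(series=[[25, -25, 0, -7], [41, -41, -20, -7], [41, -41, -20, -7], [41, -41, -20, -7], [41, -41, -20, -7]], jaw=0)

```text
t: 0.52
eef_pos: [0.3886, 0.3792, 0.1775]
tcp_rot: [-180.0, 0.0, 118.8]
ft_force: [0.8, -0.1, 0.0]
finger_gap: 0.0574
```

Emit:
jog_arm(series=[[0, 0, 0, -4.2], [0, 0, 0, -4], [0, 0, 0, 0], [0, 0, 0, 0]])

```text
t: 0.85
eef_pos: [0.3878, 0.3805, 0.178]
tcp_rot: [-180.0, 0.0, 111.0]
ft_force: [0.0, 0.2, 0.4]
finger_gap: 0.0442
```

Emit:
jog_arm(series=[[18.5, -22, -20, 0], [18.5, -22, -20, 0], [18.5, -22, -20, 0], [18, -23, -20, 0], [0, 0, -20, 0]])

```text
t: 1.27
eef_pos: [0.4644, 0.2892, 0.078]
tcp_rot: [179.9, 0.1, 110.9]
ft_force: [0.2, -0.3, 1.5]
finger_gap: 0.0444
```

Emit:
jog_arm(series=[[0, 0, -20, 0], [0, 0, -14, 0], [0, 0, 0, 0]])

```text
t: 1.52
eef_pos: [0.4589, 0.2911, 0.0412]
tcp_rot: [-179.7, -0.0, 111.0]
ft_force: [-2.0, -0.7, -0.3]
finger_gap: 0.0438
```

```bash
python3 - <<'E'
from h import *
print(robot.read_state()['eef_pos'])
p,d=robot.snapshot("scene"); p2,d2=robot.snapshot("top")
cv2.imwrite("pics/a.png",np.vstack([cv2.resize(p[150:280,320:500,::-1],(600,433)),]))
E
```

```text
[0.45889143 0.29110599 0.04120913]
```

View pics/a.png

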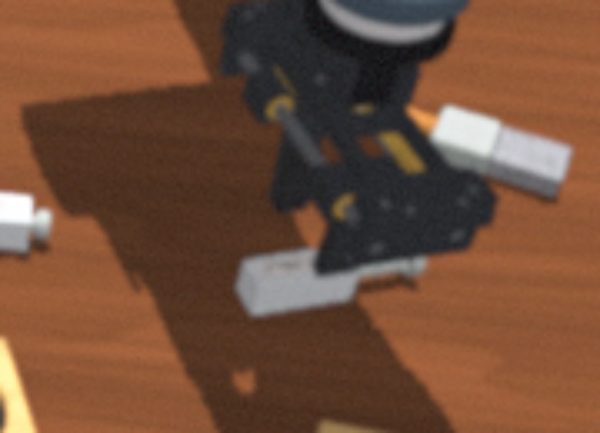

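```bash
python3 - <<'E'
from h import *
s=robot.read_state(); print(s['eef_pos'],s['t'])
p,d=robot.snapshot("scene"); p2,d2=robot.snapshot("top")
im=p[:,:,::-1].copy(); im2=p2[:,:,::-1].copy()
t=s['eef_pos']; j=np.array([np.cos(np.radians(21)),np.sin(np.radians(21)),0])
pts=[t-[0,0,.017]+.022*j,t-[0,0,.017]-.022*j,[.4613,.2915,.026]]
for n,I in(("scene",im),("top",im2)):
    for q,c in zip(proj(n,pts),[(0,0,255),(0,255,0),(255,0,0)]): 
        print(n,q); cv2.circle(I,tuple(int(round(x)) for x in q),1,c,-1)
cv2.imwrite("pics/b.png",np.hstack([cv2.resize(im[170:270,350:470],(400,333)),cv2.resize(im2[170:270,90:210],(400,333))]))
E
```

```text
[0.46095301 0.2920706  0.04420156] 1.6167
scene [416.1516839  235.94925484]
scene [406.32461297 220.67231292]
scene [410.73937337 228.69467192]
top [144.212415   209.27699213]
top [150.11519249 227.95483548]
top [147.57695812 218.51200855]
```

View pics/b.png

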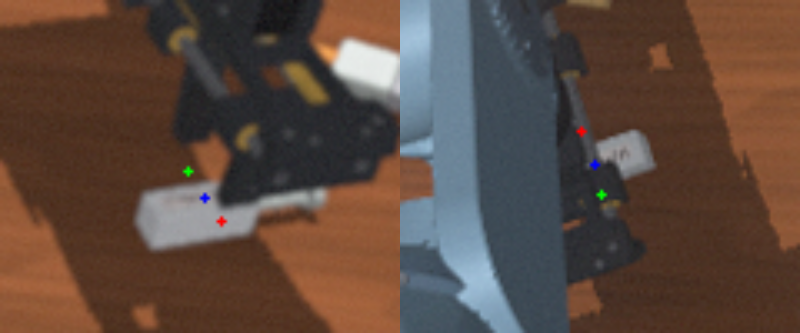

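```bash
python3 - <<'E'
from h import *
s=robot.read_state(); t=s['eef_pos'];print(t,s['joints'],s['tcp_rot'],s['finger_gap'])
p,d=robot.snapshot("scene"); P=cloud("scene",d)
m=(np.abs(P[...,0]-.46)<.15)&(np.abs(P[...,1]-.29)<.15)&(P[...,2]>.032)&(P[...,2]<.25)
q=P[m]
for a in np.arange(.03,.2,.01):
    k=q[(q[:,2]>=a)&(q[:,2]<a+.01)]
    if len(k)>3: print(round(a,2),len(k),"x",np.percentile(k[:,0],[2,98]).round(3),"y",np.percentile(k[:,1],[2,98]).round(3))
E
```

```text
[0.46214804 0.29245603 0.04552248] [ 1.98883394e+01  2.08383946e+01  1.03351460e+02 -8.99488391e-04
  5.56922395e+01 -1.06739750e+00] [1.79882128e+02 2.94032017e-03 1.10956240e+02] 0.044345385204037774
0.05 64 x [0.436 0.498] y [0.27 0.31]
0.06 83 x [0.434 0.5  ] y [0.269 0.307]
0.07 75 x [0.433 0.501] y [0.269 0.303]
0.08 78 x [0.432 0.503] y [0.268 0.301]
0.09 71 x [0.431 0.503] y [0.268 0.301]
0.1 27 x [0.431 0.504] y [0.268 0.298]
0.11 106 x [0.395 0.554] y [0.231 0.349]
0.12 359 x [0.393 0.554] y [0.231 0.35 ]
0.13 525 x [0.396 0.554] y [0.232 0.339]
0.14 343 x [0.394 0.56 ] y [0.228 0.352]
0.15 1365 x [0.387 0.559] y [0.234 0.349]
0.16 224 x [0.434 0.487] y [0.258 0.317]
0.17 159 x [0.434 0.485] y [0.26  0.318]
0.18 100 x [0.435 0.486] y [0.26  0.319]
0.19 71 x [0.444 0.489] y [0.247 0.284]
```

```bash
python3 - <<'E'
from h import *
s=robot.read_state(); t=s['eef_pos'];print(t,s['t'])
p,d=robot.snapshot("scene"); P=cloud("scene",d)
for v in range(200,246,3):
    print(v,[(u,*(P[v,u]*1000).round().astype(int),p[v,u].tolist()) for u in (412,418,424)])
cv2.imwrite("pics/c.png",cv2.resize(p[130:260,360:500,::-1],(800,743),interpolation=cv2.INTER_CUBIC)[:600])
E
```

```text
[0.46229862 0.29244407 0.04569074] 1.7667
200 [(412, np.int64(442), np.int64(283), np.int64(84), [39, 42, 42]), (418, np.int64(508), np.int64(276), np.int64(140), [43, 46, 46]), (424, np.int64(506), np.int64(286), np.int64(139), [37, 37, 42])]
203 [(412, np.int64(438), np.int64(286), np.int64(73), [36, 36, 38]), (418, np.int64(514), np.int64(275), np.int64(138), [41, 42, 43]), (424, np.int64(513), np.int64(285), np.int64(139), [46, 48, 53])]
206 [(412, np.int64(441), np.int64(286), np.int64(68), [39, 37, 41]), (418, np.int64(517), np.int64(276), np.int64(134), [39, 40, 43]), (424, np.int64(522), np.int64(284), np.int64(140), [50, 47, 49])]
209 [(412, np.int64(439), np.int64(289), np.int64(59), [42, 41, 41]), (418, np.int64(520), np.int64(277), np.int64(130), [38, 43, 43]), (424, np.int64(523), np.int64(286), np.int64(134), [133, 106, 56])]
212 [(412, np.int64(379), np.int64(307), np.int64(-2), [100, 62, 45]), (418, np.int64(523), np.int64(277), np.int64(126), [46, 40, 42]), (424, np.int64(526), np.int64(286), np.int64(129), [112, 93, 68])]
215 [(412, np.int64(389), np.int64(306), np.
[... 1489 characters left out ...]
t64(12), [162, 161, 165]), (424, np.int64(463), np.int64(320), np.int64(12), [161, 162, 166])]
239 [(412, np.int64(472), np.int64(297), np.int64(8), [164, 163, 166]), (418, np.int64(464), np.int64(311), np.int64(3), [155, 157, 160]), (424, np.int64(459), np.int64(324), np.int64(-1), [133, 127, 128])]
242 [(412, np.int64(472), np.int64(299), np.int64(0), [109, 96, 94]), (418, np.int64(469), np.int64(311), np.int64(-1), [82, 60, 51]), (424, np.int64(467), np.int64(323), np.int64(-1), [74, 42, 29])]
245 [(412, np.int64(481), np.int64(298), np.int64(0), [81, 52, 34]), (418, np.int64(478), np.int64(310), np.int64(-1), [84, 53, 37]), (424, np.int64(476), np.int64(322), np.int64(-1), [85, 51, 37])]
```

View pics/c.png

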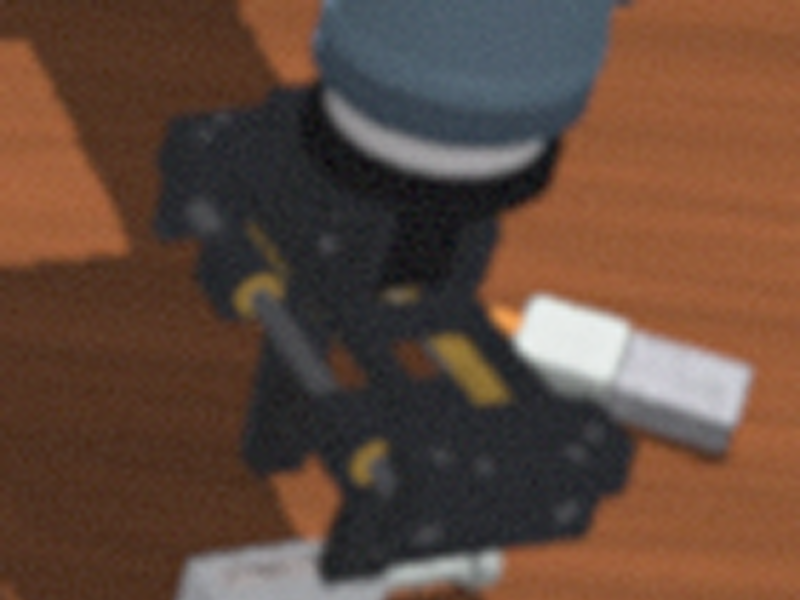

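Emit:
jog_arm(series=[[0, 0, -8, 0], [0, 0, -8, 0], [0, 0, 0, 0], [0, 0, 0, 0], [0, 0, 0, 0]])

```text
t: 2.23
eef_pos: [0.4613, 0.2916, 0.028]
tcp_rot: [-180.0, -0.0, 110.9]
ft_force: [0.9, 0.9, 0.6]
finger_gap: 0.0441
```

```bash
cat > look.py <<'E'
from h import *
import sys
s=robot.read_state(); t=s['eef_pos'];print((t*1000).round(1),s['t'],s['tcp_rot'].round(1),s['finger_gap'],s['ft_force'].round(1))
p,d=robot.snapshot("scene"); P=cloud("scene",d)
q=proj("scene",t[None])[0]; u0=int(np.clip(q[0]-70,0,420)); v0=int(np.clip(q[1]-75,0,315))
cv2.imwrite(sys.argv[1],cv2.resize(p[v0:v0+105,u0:u0+140,::-1],(800,600),interpolation=cv2.INTER_CUBIC))
print("crop",u0,v0,"tcp px",q.round())
dark=(p.max(2)<75)&(np.hypot(P[...,0]-t[0],P[...,1]-t[1])<.06)&(P[...,2]>.02)&(P[...,2]<.11)
a=np.radians(s['tcp_rot'][2]-90); j=np.array([np.cos(a),np.sin(a)])
k=P[dark]; w=(k[:,:2]-t[:2])@j
for nm,mm in(("+",w>0),("-",w<0)):
    if mm.sum()>5: print("finger",nm,mm.sum(),"min z",(np.sort(k[mm][:,2])[:8]*1000).round(),"w mean",w[mm].mean().round(4))
E
python3 look.py pics/d.png
```

```text
[461.3 291.6  28. ] 2.2333 [-180.    -0.   110.9] 0.04411830378289882 [0.9 0.9 0.6]
crop 340 152 tcp px [411. 228.]
finger + 140 min z [37. 40. 40. 40. 41. 41. 41. 41.] w mean 0.0358
finger - 278 min z [33. 33. 34. 34. 35. 35. 35. 35.] w mean -0.0275
```

View pics/d.png

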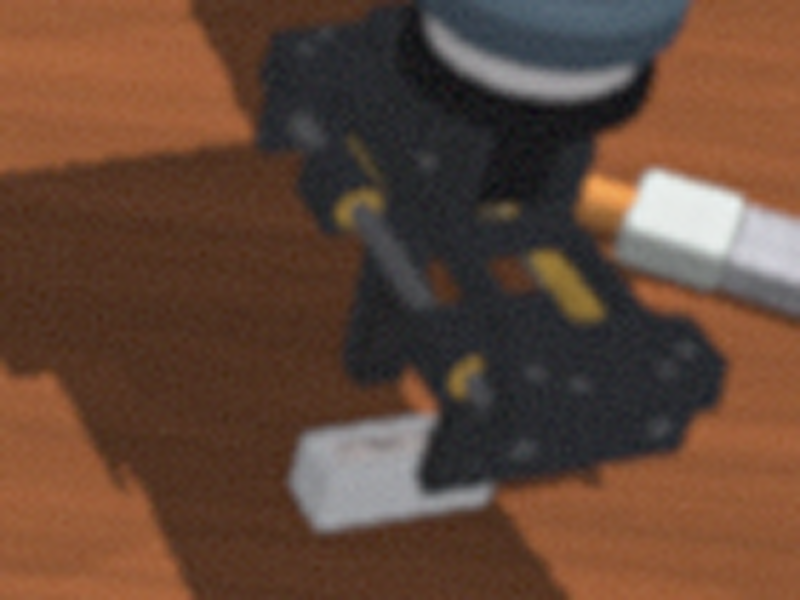

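Emit:
jog_arm(series=[[0, 0, 0, 0], [0, 0, 0, 0], [0, 0, 0, 0], [0, 0, 0, 0], [0, 0, 0, 0]], jaw=-0.6)

```text
t: 2.7
eef_pos: [0.4615, 0.2917, 0.0284]
tcp_rot: [180.0, -0.0, 110.9]
ft_force: [-0.4, -0.5, 0.4]
finger_gap: 0.0177
```

Emit:
jog_arm(series=[[0, 0, 0, 0], [0, 0, 0, 0], [0, 0, 0, 0], [0, 0, -4, 0], [0, 0, 0, 0]], jaw=0)

```text
t: 3.12
eef_pos: [0.4611, 0.2915, 0.0236]
tcp_rot: [-180.0, -0.0, 110.9]
ft_force: [-0.4, -0.3, 0.0]
finger_gap: 0.0439
```

Emit:
jog_arm(series=[[0, 0, -5, 0], [0, 0, -5, 0], [0, 0, 0, 0], [0, 0, 0, 0], [0, 0, 0, 0]])

```text
t: 3.53
eef_pos: [0.4614, 0.2916, 0.0141]
tcp_rot: [-180.0, -0.0, 110.9]
ft_force: [0.6, 0.1, 0.2]
finger_gap: 0.0439
```

```bash
python3 look.py pics/e.png
```

```text
[461.4 291.6  14.1] 3.5333 [-180.    -0.   110.9] 0.043901664750143385 [0.6 0.1 0.2]
crop 339 157 tcp px [410. 233.]
finger + 312 min z [23. 23. 24. 24. 25. 26. 26. 26.] w mean 0.0362
finger - 395 min z [20. 21. 21. 21. 22. 23. 23. 23.] w mean -0.03
```

View pics/e.png

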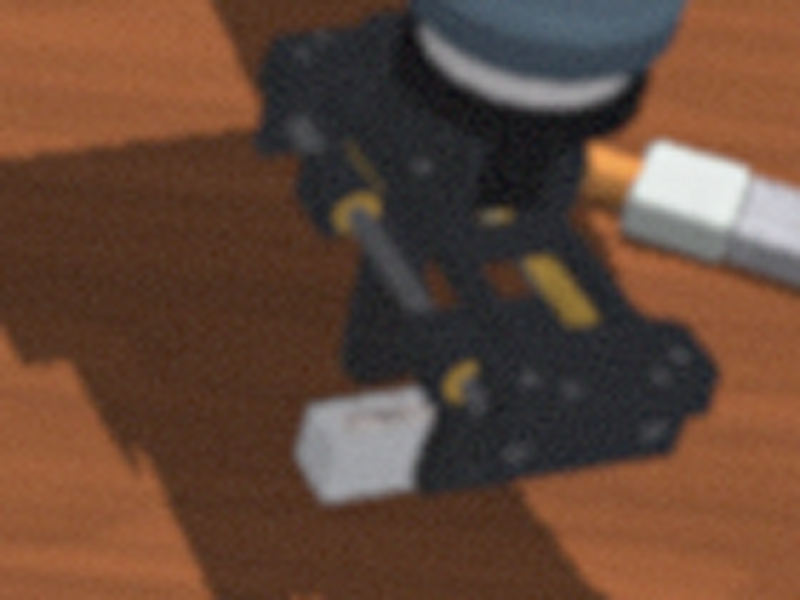

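```bash
python3 - <<'E'
from h import *
f,cx,cy,R,T=cam("scene"); o=-R.T@T
def onplane(px,tcp,yaw,w):
    a=np.radians(yaw-90); j=np.array([np.cos(a),np.sin(a),0]); d=R.T@np.array([(px[0]-cx)/f,(px[1]-cy)/f,1])
    s=((np.array(tcp)-o)@j+w)/(d@j); return (o+s*d)*1000
for px,t in (((414.4,237.4),(.4613,.2916,.028)),((413.4,242.7),(.4614,.2916,.0141))):
    for w in (.030,.0395): print(t,w,onplane(px,t,110.9,w).round(1))
E
```

```text
(0.4613, 0.2916, 0.028) 0.03 [492.4 294.3  33.4]
(0.4613, 0.2916, 0.028) 0.0395 [503.9 290.8  44.6]
(0.4614, 0.2916, 0.0141) 0.03 [491.9 295.7  18.3]
(0.4614, 0.2916, 0.0141) 0.0395 [503.4 292.2  29.8]
```

Emit:
jog_arm(series=[[0, 0, -3, 0], [0, 0, -3, 0], [0, 0, 0, 0], [0, 0, 0, 0], [0, 0, 0, 0]])

```text
t: 4.0
eef_pos: [0.4614, 0.2917, 0.0082]
tcp_rot: [-180.0, -0.0, 110.9]
ft_force: [0.1, 0.5, -0.1]
finger_gap: 0.0439
```

Emit:
jog_arm(series=[[0, 0, 0, 0], [0, 0, 0, 0], [0, 0, 0, 0], [0, 0, 0, 0], [0, 0, 0, 0]], jaw=-1)

```text
t: 4.42
eef_pos: [0.4614, 0.2917, 0.0083]
tcp_rot: [-180.0, -0.0, 110.9]
ft_force: [-1.2, -0.9, 0.3]
finger_gap: 0.0236
```

Emit:
jog_arm(series=[[0, 0, 3, 0], [0, 0, 6, 0], [0, 0, 8, 0], [0, 0, 0, 0], [0, 0, 0, 0]])

```text
t: 4.83
eef_pos: [0.4622, 0.2919, 0.0262]
tcp_rot: [179.9, 0.0, 110.9]
ft_force: [0.6, 0.3, -2.1]
finger_gap: 0.0236
```

```bash
python3 look.py pics/f.png
```

```text
[462.2 291.9  26.2] 4.8333 [179.9   0.  110.9] 0.023617027537533076 [ 0.6  0.3 -2.1]
crop 341 153 tcp px [411. 229.]
finger + 195 min z [36. 37. 38. 38. 38. 38. 38. 39.] w mean 0.0268
finger - 192 min z [36. 38. 38. 39. 40. 40. 40. 42.] w mean -0.0205
```

View pics/f.png

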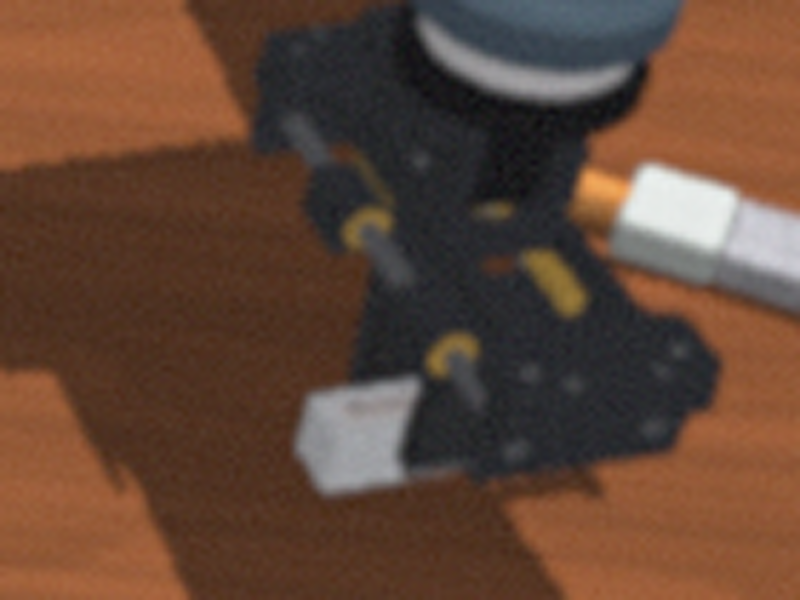

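Emit:
jog_arm(series=[[0, 0, 20, 0], [0, 0, 25, 0], [2, -15, 15, 2], [9, -30, 0, 4.2], [9, -37, 0, 4.2]])

```text
t: 5.3
eef_pos: [0.4822, 0.2104, 0.0866]
tcp_rot: [179.8, 0.0, 121.7]
ft_force: [1.0, -0.1, -1.7]
finger_gap: 0.0236
```

Emit:
jog_arm(series=[[9, -37, 0, 4.2], [9, -37, 0, 4.2], [9, -37, 0, 4.2], [9, -37, 0, 4.2], [9, -37, 0, 4.2]])

```text
t: 5.72
eef_pos: [0.5264, 0.0229, 0.0852]
tcp_rot: [-180.0, -0.0, 142.5]
ft_force: [0.3, 0.3, -2.5]
finger_gap: 0.0237
```

Emit:
jog_arm(series=[[9, -37, 0, 4.2], [9, -37, 0, 4.2], [9, -37, 0, 4.2], [9, -37, 0, 4.2], [9, -37, 0, 4.2]])

```text
t: 6.13
eef_pos: [0.5713, -0.1622, 0.085]
tcp_rot: [180.0, -0.0, 163.5]
ft_force: [1.4, 0.4, -2.1]
finger_gap: 0.0233
```

Emit:
jog_arm(series=[[12, -37, 0, 4], [12, -37, 0, 4], [10, -34, 0, 4], [8, -20, 0, 1.9], [0, -8, 0, 0]])

```text
t: 6.55
eef_pos: [0.614, -0.3001, 0.085]
tcp_rot: [-179.9, 0.1, 177.1]
ft_force: [-0.9, -0.1, -0.9]
finger_gap: 0.0237
```

Emit:
jog_arm(series=[[0, 0, -20, 0], [0, 0, -15, 0], [0, 0, 0, 0], [0, 0, 0, 0], [0, 0, 0, 0]])

```text
t: 6.97
eef_pos: [0.6134, -0.2952, 0.0503]
tcp_rot: [180.0, -0.0, 177.2]
ft_force: [0.7, -0.1, -1.5]
finger_gap: 0.0239
```

```bash
python3 look.py pics/g.png; python3 - <<'E'
from h import *
p,d=robot.snapshot("top"); cv2.imwrite("pics/gt.png",p[:,:,::-1])
E
```

```text
[ 613.4 -295.2   50.3] 6.9667 [180.   -0.  177.2] 0.023933263159817857 [ 0.7 -0.1 -1.5]
crop 23 167 tcp px [ 93. 243.]
finger + 200 min z [54. 58. 58. 59. 60. 61. 61. 61.] w mean 0.0234
finger - 230 min z [60. 61. 61. 61. 62. 63. 63. 63.] w mean -0.0182
```

View pics/g.png

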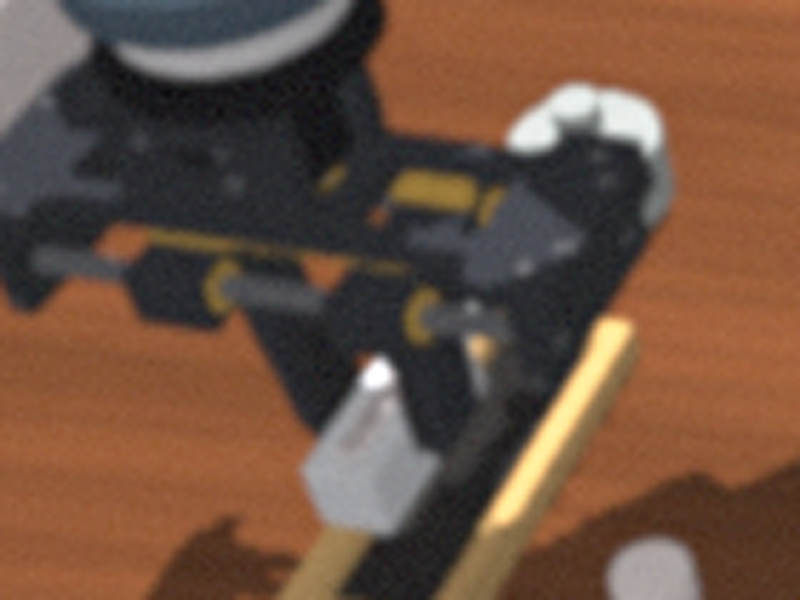

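View pics/gt.png

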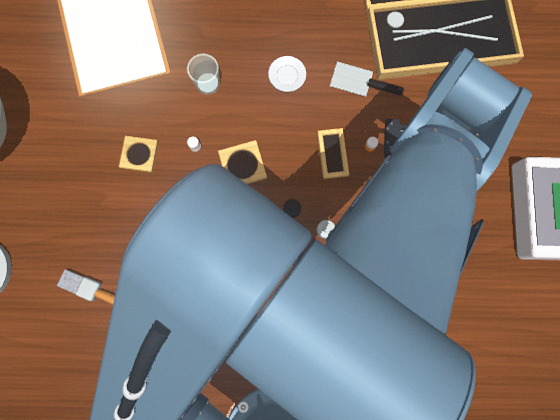

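```bash
python3 - <<'E'
from h import *
a=np.radians(-2.8); e=np.array([np.cos(a),np.sin(a),0]); n=np.array([-e[1],e[0],0]); c=np.array([.6134,-.2952,.042])
q=proj("scene",[c+.033*e+s*.012*n+[0,0,h] for s in(-1,1) for h in(0,.026)])
print(((q-[23,167])/.175).round())
E
```

```text
[[322. 521.]
 [297. 465.]
 [393. 533.]
 [370. 477.]]
```

Emit:
jog_arm(series=[[0, -1, -12, 0], [0, 0, -10, 0], [0, 0, -6, 0], [0, 0, -3, 0], [0, 0, 0, 0]])

```text
t: 7.48
eef_pos: [0.6125, -0.2967, 0.0175]
tcp_rot: [179.9, -0.1, 177.2]
ft_force: [-0.7, -0.1, -1.8]
finger_gap: 0.0237
```

Emit:
jog_arm(series=[[0, 0, -2, 0], [0, 0, -1, 0], [0, 0, -1, 0], [0, 0, -1, 0], [0, 0, 0, 0]])

```text
t: 7.9
eef_pos: [0.6135, -0.2974, 0.0143]
tcp_rot: [-180.0, 0.0, 177.2]
ft_force: [-1.5, 0.6, -0.7]
finger_gap: 0.0237
```

Emit:
jog_arm(series=[[0, 0, 0, 0], [0, 0, -1, 0], [0, 0, 0, 0], [0, 0, -0.7, 0], [0, 0, 0, 0]])

```text
t: 8.32
eef_pos: [0.6136, -0.2975, 0.0134]
tcp_rot: [-180.0, 0.0, 177.2]
ft_force: [-1.7, 2.3, 3.7]
finger_gap: 0.0236
```

```bash
python3 look.py pics/h.png
```

```text
[ 613.6 -297.5   13.4] 8.3167 [-180.     0.   177.2] 0.023550460098906857 [-1.7  2.3  3.7]
crop 27 181 tcp px [ 97. 256.]
finger + 473 min z [22. 22. 23. 24. 24. 24. 24. 24.] w mean 0.0289
finger - 423 min z [22. 23. 24. 26. 26. 27. 28. 29.] w mean -0.0229
```

View pics/h.png

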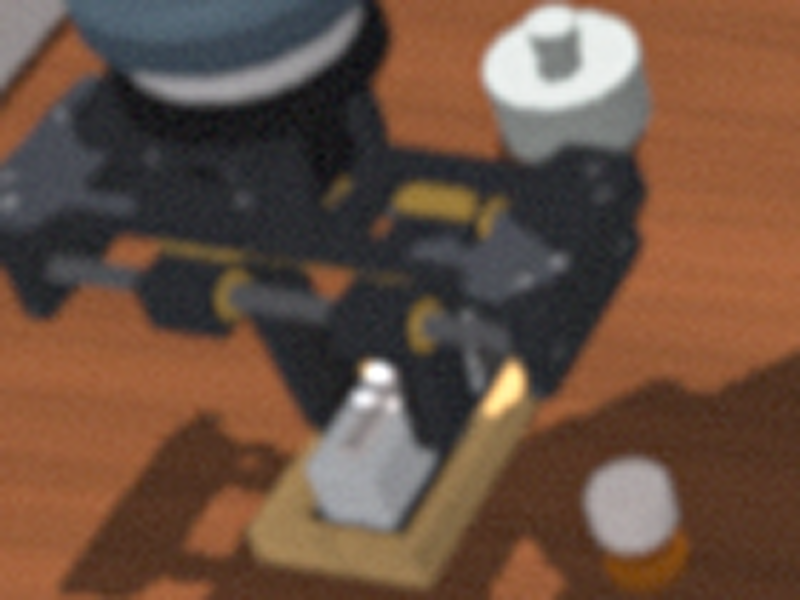

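Emit:
jog_arm(series=[[0, 0, 0, 0], [0, 0, 0, 0], [0, 0, 0, 0], [0, 0, 0, 0], [0, 0, 5, 0]], jaw=0)

```text
t: 8.78
eef_pos: [0.6127, -0.2968, 0.0164]
tcp_rot: [179.9, -0.1, 177.2]
ft_force: [-0.7, 1.1, 0.0]
finger_gap: 0.044
```

Emit:
jog_arm(series=[[0, 0, 20, 0], [0, 0, 30, 0], [-10, 0, 30, 0], [-30, 0, 0, 0], [-34, 0, 0, 0]])

```text
t: 9.2
eef_pos: [0.5414, -0.2986, 0.1009]
tcp_rot: [-179.8, 0.3, 177.2]
ft_force: [0.6, -0.4, 0.1]
finger_gap: 0.0442
```

Emit:
jog_arm(series=[[-34, 0, 0, 0], [-34, 0, 0, 0], [-25, 0, 0, 0], [-5, -10, 0, 0], [0, 0, 0, 0]])

```text
t: 9.62
eef_pos: [0.4406, -0.309, 0.0983]
tcp_rot: [-179.9, 0.1, 177.0]
ft_force: [0.4, -0.2, 0.3]
finger_gap: 0.0442
```

```bash
python3 look.py pics/i.png
```

```text
[ 440.6 -309.    98.3] 9.6167 [-1.799e+02  1.000e-01  1.770e+02] 0.04416781862129606 [ 0.4 -0.2  0.3]
crop 47 89 tcp px [118. 165.]
finger + 6 min z [106. 107. 107. 108. 109. 109.] w mean 0.0273
finger - 20 min z [107. 107. 108. 108. 108. 108. 108. 108.] w mean -0.0257
```

View pics/i.png

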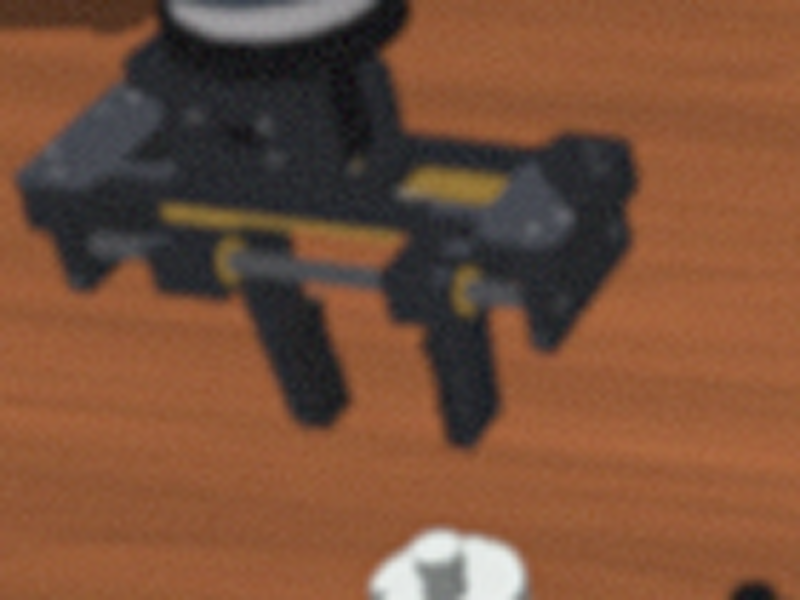

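```bash
python3 - <<'E'
from h import *
for z in (.080,.095,.1,.105,.11):
    q=proj("scene",[[.4496,-.309+.026,z],[.4496,-.309-.026,z],[.4316,-.309+.026,z],[.4316,-.309-.026,z],[.4406,-.309,z]]); print(z,((q-[47,89])/.175).round().tolist())
p,d=robot.snapshot("top"); P=cloud("top",d); cv2.imwrite("pics/i2.png",np.hstack([cv2.resize(p[120:220,370:470,::-1],(400,400)),cv2.resize(p[190:290,250:350,::-1],(400,400))]))
q=P[200:270,390:450]; print((q[...,2]>0.04).sum())
E
```

```text
0.08 [[474.0, 496.0], [336.0, 482.0], [493.0, 466.0], [356.0, 452.0], [415.0, 474.0]]
0.095 [[466.0, 463.0], [326.0, 449.0], [485.0, 432.0], [347.0, 419.0], [405.0, 440.0]]
0.1 [[463.0, 451.0], [322.0, 437.0], [482.0, 421.0], [343.0, 408.0], [402.0, 429.0]]
0.105 [[460.0, 440.0], [319.0, 426.0], [479.0, 410.0], [340.0, 396.0], [399.0, 418.0]]
0.11 [[457.0, 428.0], [315.0, 414.0], [476.0, 398.0], [336.0, 385.0], [396.0, 406.0]]
3485
```

View pics/i2.png

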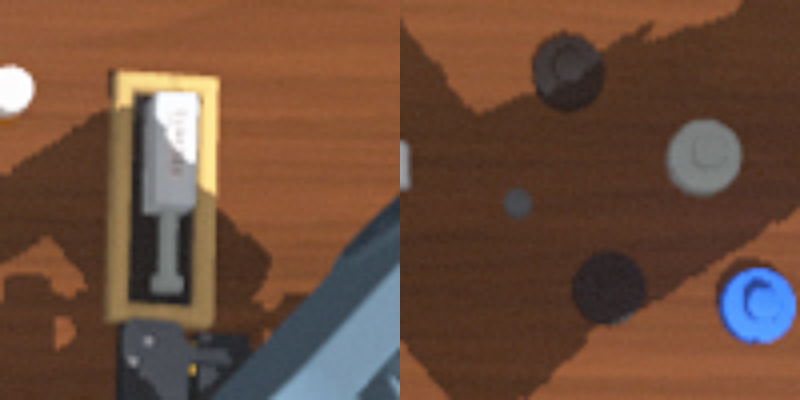

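Emit:
jog_arm(series=[[0, 0, -20, 0], [0, 0, -20, 0], [0, 0, -10, 0], [0, 0, 0, 0], [0, 0, 0, 0]])

```text
t: 10.13
eef_pos: [0.4419, -0.3069, 0.0472]
tcp_rot: [179.9, -0.0, 177.2]
ft_force: [0.4, -1.1, -0.5]
finger_gap: 0.0438
```

```bash
python3 look.py pics/j.png
```

```text
[ 441.9 -306.9   47.2] 10.1333 [179.9  -0.  177.2] 0.043827834718042136 [ 0.4 -1.1 -0.5]
crop 53 109 tcp px [124. 185.]
finger + 162 min z [56. 58. 58. 59. 59. 60. 60. 60.] w mean 0.0328
finger - 231 min z [54. 54. 55. 55. 55. 56. 56. 57.] w mean -0.028
```

View pics/j.png

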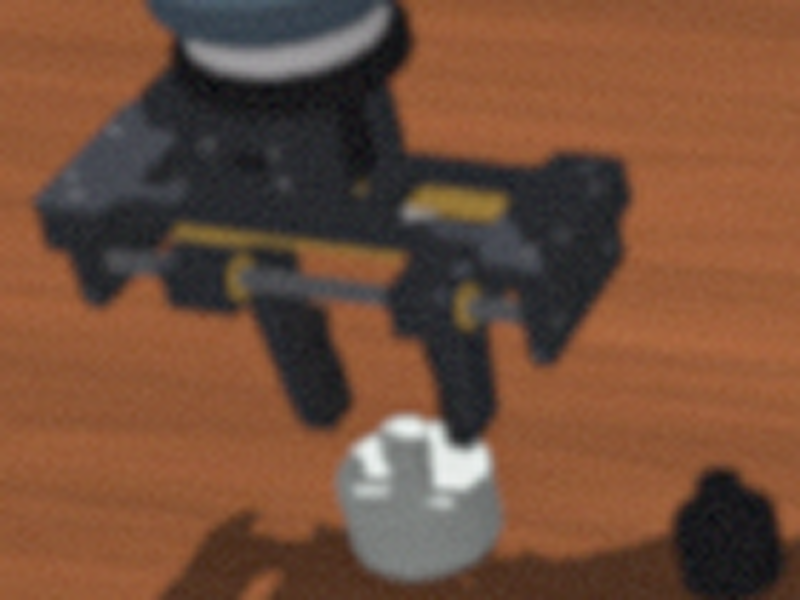

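Emit:
jog_arm(series=[[0.5, -1, -8, 0], [0, 0, -7, 0], [0, 0, -3.5, 0], [0, 0, 0, 0], [0, 0, 0, 0]])

```text
t: 10.6
eef_pos: [0.4417, -0.3082, 0.0288]
tcp_rot: [180.0, -0.0, 177.2]
ft_force: [-0.3, -0.4, -1.1]
finger_gap: 0.0443
```

```bash
python3 look.py pics/k.png
```

```text
[ 441.7 -308.2   28.8] 10.6 [180.   -0.  177.2] 0.04426344909141453 [-0.3 -0.4 -1.1]
crop 55 116 tcp px [125. 191.]
finger + 185 min z [37. 38. 38. 39. 39. 40. 40. 40.] w mean 0.0348
finger - 268 min z [33. 37. 38. 38. 39. 39. 39. 40.] w mean -0.029
```

View pics/k.png

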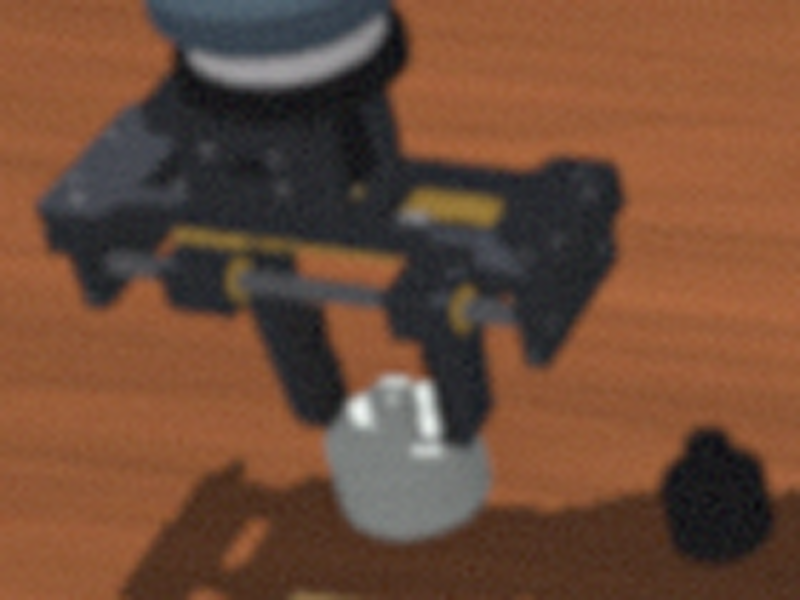

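Emit:
jog_arm(series=[[0, 0, -1.5, 0], [0, 0, 0, 0]])

```text
t: 10.82
eef_pos: [0.442, -0.3085, 0.0276]
tcp_rot: [-180.0, 0.0, 177.2]
ft_force: [0.2, 1.1, 1.3]
finger_gap: 0.0441
```

Emit:
jog_arm(series=[[0, 0, 0, 0], [0, 0, 0, 0], [0, 0, 0, 0], [0, 0, 0, 0], [0, 0, 0, 0]], jaw=-1)

```text
t: 11.23
eef_pos: [0.442, -0.3085, 0.0276]
tcp_rot: [-180.0, 0.0, 177.2]
ft_force: [-0.2, -0.4, 0.3]
finger_gap: 0.0165
```

Emit:
jog_arm(series=[[0, 0, 2, 0], [0, 0, 5, 0], [0, 0, 8, 0], [0, 0, 8, 0], [0, 0, 0, 0]])

```text
t: 11.65
eef_pos: [0.4429, -0.3092, 0.0526]
tcp_rot: [-179.9, 0.1, 177.2]
ft_force: [0.6, -0.6, -4.9]
finger_gap: 0.0168
```

```bash
python3 look.py pics/l.png
```

```text
[ 442.9 -309.2   52.6] 11.65 [-1.799e+02  1.000e-01  1.772e+02] 0.016763152661526344 [ 0.6 -0.6 -4.9]
crop 51 107 tcp px [122. 183.]
finger + 168 min z [59. 60. 63. 63. 63. 63. 64. 64.] w mean 0.019
finger - 199 min z [58. 59. 61. 61. 61. 61. 62. 62.] w mean -0.0146
```

View pics/l.png

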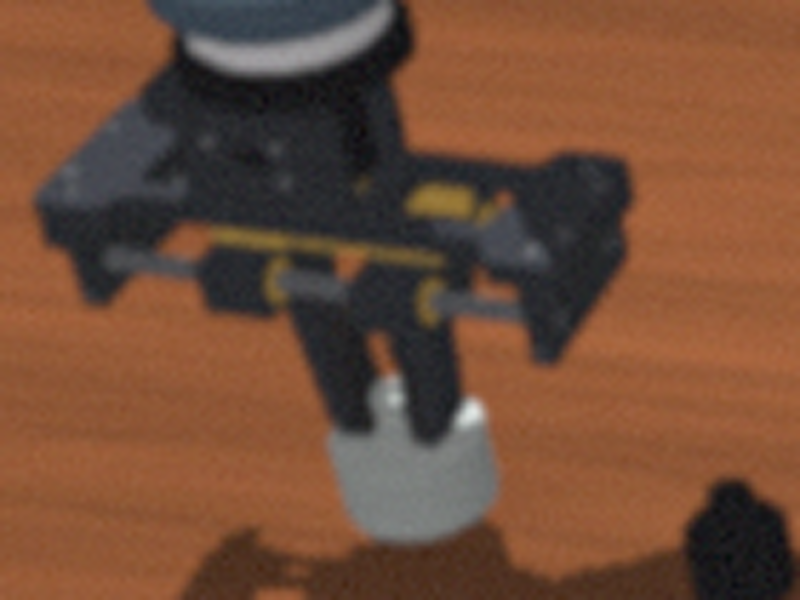

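Emit:
jog_arm(series=[[0, 0, 12, 0], [0, 0, 15, 0], [2, 6, 12, 0], [5, 13, 3, 0], [8, 20, 0, 0]])

```text
t: 12.12
eef_pos: [0.4579, -0.2702, 0.0945]
tcp_rot: [-179.9, 0.2, 177.0]
ft_force: [-0.3, 1.0, -6.0]
finger_gap: 0.0167
```

Emit:
jog_arm(series=[[11, 28, 0, 0], [12, 32, 0, 0], [12, 32, 0, 0], [12, 32, 0, 0], [12, 32, 0, 0]])

```text
t: 12.53
eef_pos: [0.516, -0.1104, 0.0926]
tcp_rot: [180.0, -0.0, 177.2]
ft_force: [0.6, -0.5, -6.1]
finger_gap: 0.0165
```

Emit:
jog_arm(series=[[12, 32, 0, 0], [12, 32, 0, 0], [12, 32, 0, 0], [12, 32, 0, 0], [11, 28, 0, 0]])

```text
t: 12.95
eef_pos: [0.5746, 0.0463, 0.0925]
tcp_rot: [180.0, -0.0, 177.2]
ft_force: [-0.4, -1.1, -6.1]
finger_gap: 0.0167
```

Emit:
jog_arm(series=[[8, 20, 0, 0], [6, 14, 0, 0], [3, 8, 0, 0], [0, 0, 0, 0], [0, 0, 0, 0]])

```text
t: 13.37
eef_pos: [0.5914, 0.0845, 0.0923]
tcp_rot: [-180.0, -0.0, 177.2]
ft_force: [0.1, -1.6, -6.5]
finger_gap: 0.0166
```

```bash
python3 look.py pics/m.png
```

```text
[591.4  84.5  92.3] 13.3667 [-180.    -0.   177.2] 0.01661989256115967 [ 0.1 -1.6 -6.5]
crop 232 166 tcp px [303. 241.]
finger + 30 min z [ 95. 100. 100. 100. 100. 101. 102. 102.] w mean 0.0145
finger - 32 min z [100. 100. 100. 101. 101. 102. 102. 102.] w mean -0.0149
```

View pics/m.png

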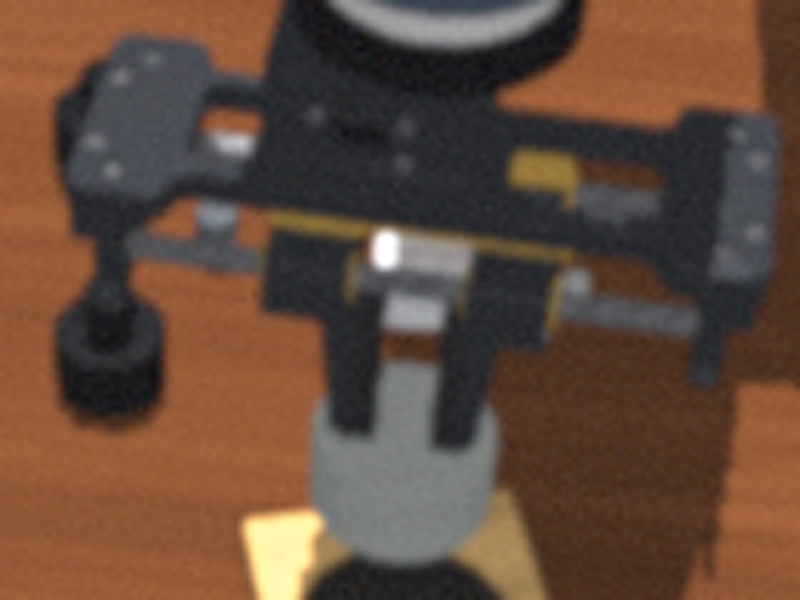

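Emit:
jog_arm(series=[[3.3, 4.3, -12, 0], [0, 0, -15, 0], [0, 0, -10, 0], [0, 0, 0, 0], [0, 0, 0, 0]])

```text
t: 13.83
eef_pos: [0.5942, 0.0884, 0.0542]
tcp_rot: [-180.0, -0.2, 177.1]
ft_force: [0.2, 0.8, -5.0]
finger_gap: 0.0163
```

```bash
python3 look.py pics/n.png; python3 - <<'E'
from h import *
t=robot.read_state()['eef_pos']; c=t-[0,0,.0276]; a=np.linspace(0,2*np.pi,73)
q0=proj("scene",t[None])[0]; o=np.array([int(q0[0]-70),int(q0[1]-75)])
for nm,r,z in(("bot",.028,0),("top",.028,.03)):
    q=(proj("scene",np.c_[c[0]+r*np.cos(a),c[1]+r*np.sin(a),np.full(73,c[2]+z)])-o)/.175
    print(nm,"u",q[:,0].min().round(),q[:,0].max().round(),"v",q[:,1].min().round(),q[:,1].max().round())
q=(proj("scene",np.c_[.595+.035*np.cos(a),.0892+.035*np.sin(a),np.full(73,.014)])-o)/.175
print("recess rim u",q[:,0].min().round(),q[:,0].max().round(),"v",q[:,1].min().round(),q[:,1].max().round())
E
```

```text
[594.2  88.4  54.2] 13.8333 [-180.    -0.2  177.1] 0.016252304361948796 [ 0.2  0.8 -5. ]
crop 233 182 tcp px [304. 257.]
finger + 155 min z [60. 61. 61. 63. 63. 63. 64. 64.] w mean 0.0145
finger - 176 min z [59. 61. 61. 62. 63. 63. 64. 64.] w mean -0.0157
bot u 310.0 487.0 v 423.0 559.0
top u 313.0 495.0 v 360.0 496.0
recess rim u 289.0 508.0 v 434.0 605.0
```

View pics/n.png

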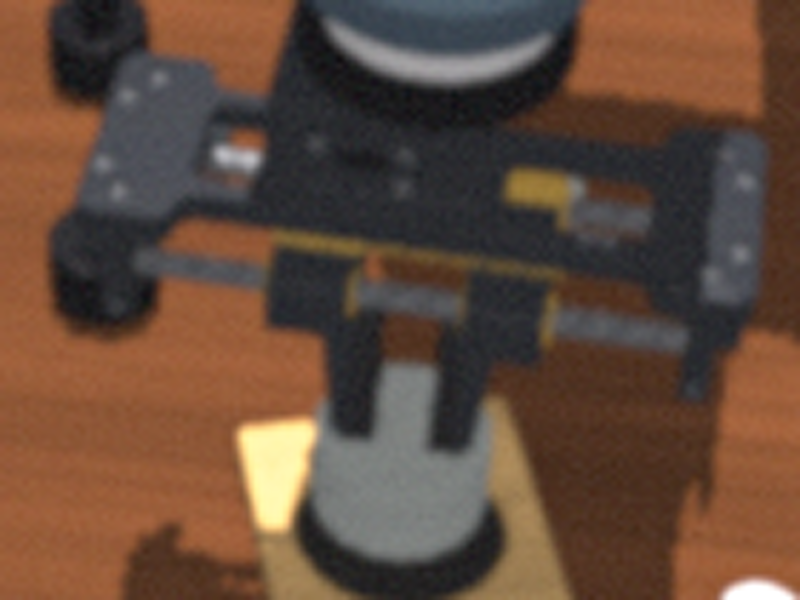

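Emit:
jog_arm(series=[[0.4, 0.3, -8, 0], [0, 0, -6, 0], [0, 0, -3, 0], [0, 0, -1, 0], [0, 0, 0, 0]])

```text
t: 14.3
eef_pos: [0.5953, 0.0893, 0.0371]
tcp_rot: [-180.0, -0.1, 177.2]
ft_force: [0.2, -0.3, -5.8]
finger_gap: 0.0169
```

Emit:
jog_arm(series=[[0, 0, -1, 0], [0, 0, -1, 0], [0, 0, -1, 0], [0, 0, 0, 0]])

```text
t: 14.63
eef_pos: [0.5956, 0.0893, 0.0345]
tcp_rot: [-180.0, -0.0, 177.2]
ft_force: [0.3, 0.9, -5.7]
finger_gap: 0.0164
```

Emit:
jog_arm(series=[[0, 0, -1, 0], [0, 0, 0, 0], [0, 0, -0.7, 0], [0, 0, 0, 0], [0, 0, 0, 0]])

```text
t: 15.05
eef_pos: [0.5956, 0.0893, 0.0328]
tcp_rot: [-180.0, -0.0, 177.2]
ft_force: [0.2, -0.4, -6.3]
finger_gap: 0.0169
```

Emit:
jog_arm(series=[[0, 0, -0.7, 0], [0, 0, 0, 0], [0, 0, 0, 0]])

```text
t: 15.3
eef_pos: [0.5958, 0.0893, 0.0327]
tcp_rot: [-180.0, 0.0, 177.2]
ft_force: [-2.9, -0.7, 1.5]
finger_gap: 0.0164
```

Contact with the floor. Release, lift, then go to gauge_in (438, 96), jaw ≈ 1°.

Emit:
jog_arm(series=[[0, 0, -0.3, 0], [0, 0, 0, 0], [0, 0, 0, 0], [0, 0, 0, 0], [0, 0, 0, 0]], jaw=0)

```text
t: 15.72
eef_pos: [0.596, 0.0892, 0.0321]
tcp_rot: [-180.0, 0.0, 177.2]
ft_force: [0.5, -0.3, -0.4]
finger_gap: 0.0437
```

Emit:
jog_arm(series=[[0, 0, 10, 0], [0, 0, 25, 0], [0, 0, 30, 0], [0, 0, 10, 0], [0, 0, 0, 0]])

```text
t: 16.13
eef_pos: [0.5984, 0.0892, 0.111]
tcp_rot: [-180.0, 0.4, 177.2]
ft_force: [0.1, 0.5, -0.2]
finger_gap: 0.0439
```

```bash
python3 look.py pics/o.png
```

```text
[598.4  89.2 111. ] 16.1333 [-180.     0.4  177.2] 0.043905035294103445 [ 0.1  0.5 -0.2]
crop 235 161 tcp px [306. 237.]
```

View pics/o.png

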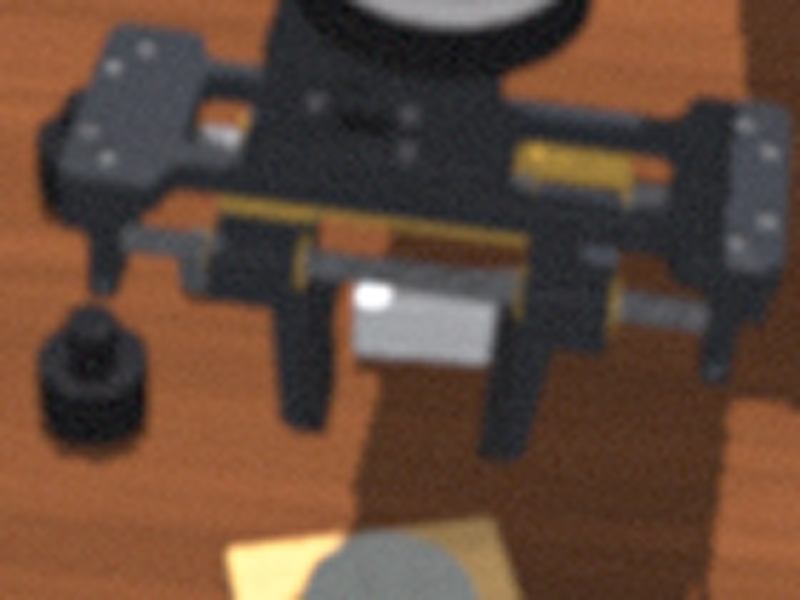

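Emit:
jog_arm(series=[[-10, 0, 0, -7], [-14, 1, 0, -7], [-14, 1, 0, -7], [-14, 1, 0, -7], [-14, 1, 0, -7]])

```text
t: 16.6
eef_pos: [0.5276, 0.0933, 0.1048]
tcp_rot: [-179.9, -0.2, 141.8]
ft_force: [0.1, -0.6, -0.2]
finger_gap: 0.044
```

Emit:
jog_arm(series=[[-14, 1, 0, -7], [-14, 1, 0, -7], [-14, 1, 0, -7], [-14, 0, 0, -7], [-14, 0, 0, -7]])

```text
t: 17.02
eef_pos: [0.4576, 0.0964, 0.1051]
tcp_rot: [-179.8, -0.1, 106.8]
ft_force: [0.1, 0.1, -0.3]
finger_gap: 0.044
```

Emit:
jog_arm(series=[[-12, 0, 0, -7], [-10, 0, -10, -7], [0, 0, -20, -2], [0, 0, -10, 0], [0, 0, 0, 0]])

```text
t: 17.43
eef_pos: [0.4348, 0.0963, 0.0638]
tcp_rot: [-179.6, -0.0, 91.2]
ft_force: [0.9, 0.9, -0.1]
finger_gap: 0.0442
```

```bash
python3 look.py pics/p.png
```

```text
[434.8  96.3  63.8] 17.4333 [-179.6   -0.    91.2] 0.044209178995160456 [ 0.9  0.9 -0.1]
crop 245 120 tcp px [315. 196.]
finger + 75 min z [69. 72. 72. 73. 74. 74. 74. 75.] w mean 0.0369
```

View pics/p.png

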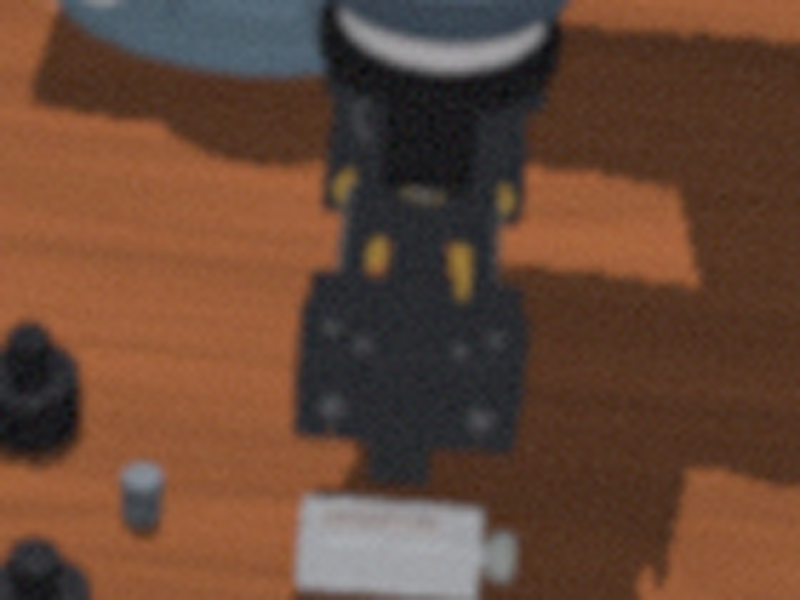

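Emit:
jog_arm(series=[[0, 0, -15, 0], [0, 0, -15, 0], [0, 0, -10, 0], [0, 0, 0, 0], [0, 0, 0, 0]])

```text
t: 17.9
eef_pos: [0.4375, 0.0963, 0.0267]
tcp_rot: [-179.9, -0.0, 91.2]
ft_force: [0.3, -0.5, 0.7]
finger_gap: 0.0442
```

```bash
python3 look.py pics/q.png
```

```text
[437.5  96.3  26.7] 17.9 [-179.9   -0.    91.2] 0.044216953600988 [ 0.3 -0.5  0.7]
crop 243 135 tcp px [314. 210.]
finger + 42 min z [25. 26. 38. 38. 38. 39. 41. 41.] w mean 0.0353
finger - 62 min z [73. 74. 76. 76. 77. 77. 77. 77.] w mean -0.0286
```

View pics/q.png

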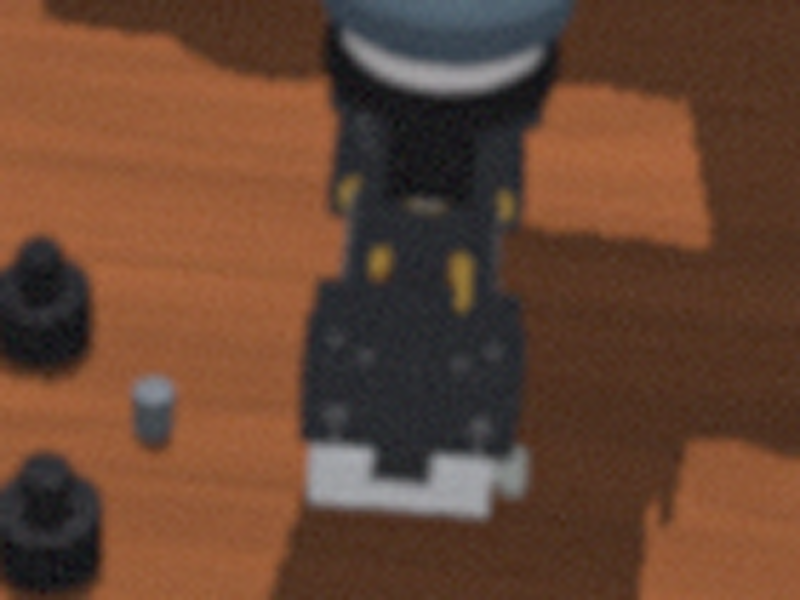

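Emit:
jog_arm(series=[[0.5, 0, -8, 0], [0, 0, -6, 0], [0, 0, -3.5, 0], [0, 0, 0, 0], [0, 0, 0, 0]])

```text
t: 18.37
eef_pos: [0.4379, 0.0963, 0.0091]
tcp_rot: [-180.0, -0.0, 91.2]
ft_force: [-0.1, 1.1, -0.8]
finger_gap: 0.0439
```

Emit:
jog_arm(series=[[0, 0, 0, 0], [0, 0, 0, 0], [0, 0, 0, 0], [0, 0, 0, 0], [0, 0, 0, 0]], jaw=-1)

```text
t: 18.78
eef_pos: [0.4383, 0.0963, 0.0096]
tcp_rot: [180.0, 0.0, 91.2]
ft_force: [-0.2, 0.1, 1.8]
finger_gap: 0.0234
```

Emit:
jog_arm(series=[[0, 0, 5, 0], [0, 0, 15, 0], [0, 0, 25, 0], [0, 0, 25, 0], [0, 0, 5, 0]])

```text
t: 19.2
eef_pos: [0.4406, 0.0962, 0.0879]
tcp_rot: [179.7, 0.0, 91.2]
ft_force: [1.2, -0.9, -1.0]
finger_gap: 0.0236
```

```bash
python3 look.py pics/r.png
```

```text
[440.6  96.2  87.9] 19.2 [179.7   0.   91.2] 0.02361938321865079 [ 1.2 -0.9 -1. ]
crop 245 113 tcp px [316. 188.]
finger + 37 min z [ 98.  99. 100. 101. 101. 101. 101. 102.] w mean 0.0261
```

View pics/r.png

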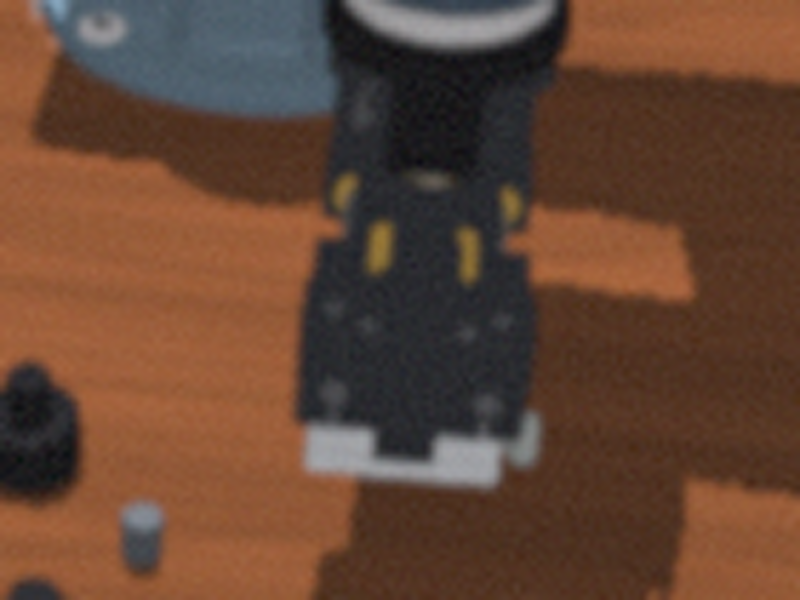

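Emit:
jog_arm(series=[[10, -10, 0, -6], [14, -17, 0, -7], [14, -17, 0, -7], [14, -17, 0, -7], [14, -17, 0, -7]])

```text
t: 19.67
eef_pos: [0.5038, 0.0177, 0.0829]
tcp_rot: [-179.9, 0.0, 56.8]
ft_force: [0.1, 0.1, -2.0]
finger_gap: 0.0238
```

Emit:
jog_arm(series=[[14, -17, 0, -7], [14, -17, 0, -7], [14, -17, 0, -7], [14, -17, 0, -7], [14, -17, 0, -7]])

```text
t: 20.08
eef_pos: [0.5737, -0.0674, 0.0824]
tcp_rot: [-179.9, 0.1, 21.8]
ft_force: [0.0, -0.1, -2.2]
finger_gap: 0.0241
```

Emit:
jog_arm(series=[[14, -17, 0, -7], [14, -17, -10, -7], [10, -12, -15, -0.5], [8, -6, -10, 0], [0, 0, 0, 0]])

```text
t: 20.5
eef_pos: [0.6188, -0.1196, 0.0452]
tcp_rot: [-179.9, 0.2, 7.6]
ft_force: [-0.8, 0.0, -1.3]
finger_gap: 0.0239
```

Emit:
jog_arm(series=[[0, 0, 0, 0], [0, 0, 0, 0]])

```text
t: 20.67
eef_pos: [0.6193, -0.118, 0.0486]
tcp_rot: [-179.9, 0.1, 7.7]
ft_force: [0.3, 0.2, -0.7]
finger_gap: 0.0236
```

```bash
python3 look.py pics/s.png
```

```text
[ 619.3 -118.    48.6] 20.6667 [-1.799e+02  1.000e-01  7.700e+00] 0.023593088957107513 [ 0.3  0.2 -0.7]
crop 116 181 tcp px [187. 257.]
finger + 204 min z [57. 58. 58. 58. 59. 60. 60. 61.] w mean 0.0193
finger - 122 min z [55. 56. 56. 57. 57. 58. 58. 59.] w mean -0.0197
```

View pics/s.png

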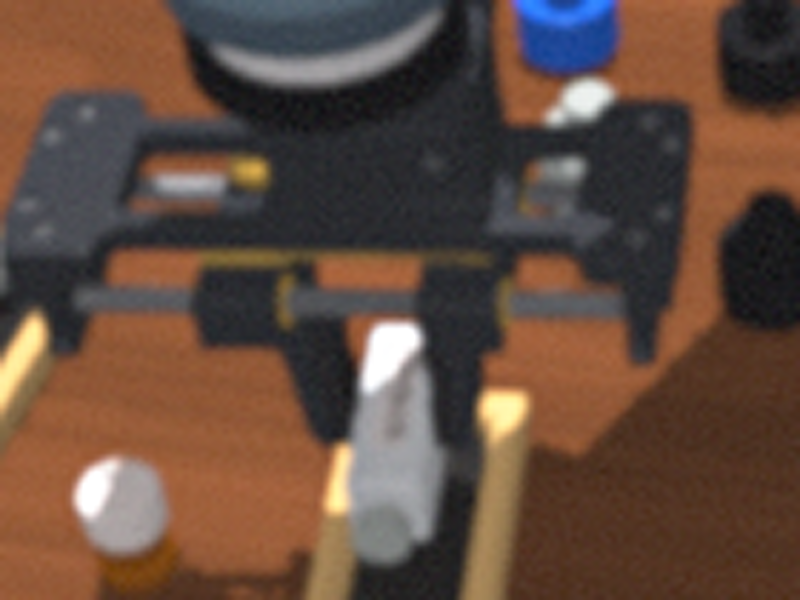

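Emit:
jog_arm(series=[[1, -0.5, -10, 0], [0, 0, -10, 0], [0, 0, -6, 0], [0, 0, -3, 0], [0, 0, 0, 0]])

```text
t: 21.13
eef_pos: [0.6201, -0.1187, 0.0189]
tcp_rot: [-179.9, 0.1, 7.7]
ft_force: [-0.1, 0.5, -1.6]
finger_gap: 0.0235
```

Emit:
jog_arm(series=[[0, 0, -2, 0], [0, 0, 0, 0], [0, 0, 0, 0]])

```text
t: 21.38
eef_pos: [0.6214, -0.1193, 0.0186]
tcp_rot: [180.0, -0.0, 7.7]
ft_force: [-0.1, -0.0, -1.1]
finger_gap: 0.0237
```

Emit:
jog_arm(series=[[-1, 0.5, -1.5, 0], [0, 0, -1, 0], [0, 0, 0, 0], [0, 0, 0, 0]])

```text
t: 21.72
eef_pos: [0.6201, -0.1187, 0.0159]
tcp_rot: [-180.0, 0.0, 7.7]
ft_force: [0.8, 0.5, 0.0]
finger_gap: 0.0234
```

```bash
python3 look.py pics/t.png
```

```text
[ 620.1 -118.7   15.9] 21.7167 [-180.     0.     7.7] 0.023350457108819306 [0.8 0.5 0. ]
crop 118 194 tcp px [188. 269.]
finger + 354 min z [23. 24. 25. 25. 26. 27. 28. 28.] w mean 0.0246
finger - 267 min z [21. 22. 22. 24. 24. 24. 24. 26.] w mean -0.026
```

View pics/t.png

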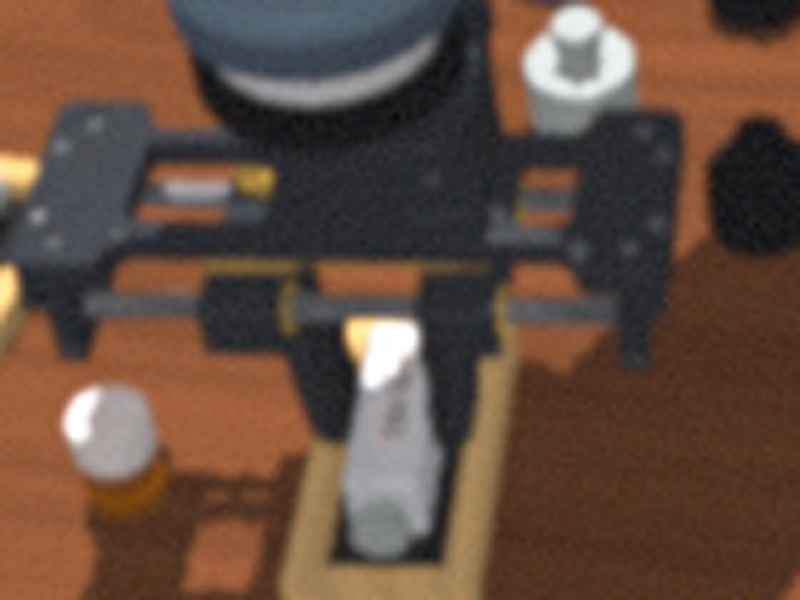

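In the recess; force still near zero, a bit more to go.

Emit:
jog_arm(series=[[0, 0, -0.8, 0], [0, 0, 0, 0], [0, 0, -0.5, 0], [0, 0, 0, 0], [0, 0, 0, 0]])

```text
t: 22.18
eef_pos: [0.6202, -0.1188, 0.0146]
tcp_rot: [180.0, -0.0, 7.7]
ft_force: [0.1, 0.3, 0.2]
finger_gap: 0.0238
```

Emit:
jog_arm(series=[[0, 0, -0.6, 0], [0, 0, 0, 0], [0, 0, 0, 0]])

```text
t: 22.43
eef_pos: [0.6202, -0.1188, 0.0146]
tcp_rot: [180.0, 0.0, 7.7]
ft_force: [-2.5, 0.4, 5.8]
finger_gap: 0.0237
```

Emit:
jog_arm(series=[[0, 0, 0, 0], [0, 0, 0, 0], [0, 0, 0, 0], [0, 0, 0, 0], [0, 0, 5, 0]], jaw=0)

```text
t: 22.85
eef_pos: [0.6194, -0.1184, 0.018]
tcp_rot: [-179.9, 0.1, 7.7]
ft_force: [-0.7, -0.4, 0.8]
finger_gap: 0.0439
```

Emit:
jog_arm(series=[[0, 0, 20, 0], [0, 0, 30, 0], [0, 0, 30, 0], [-15, 2, 0, 0], [-30, 3, 0, 0]])

```text
t: 23.27
eef_pos: [0.579, -0.1152, 0.1027]
tcp_rot: [179.8, -0.4, 7.7]
ft_force: [-0.3, -1.1, -0.0]
finger_gap: 0.0441
```

Emit:
jog_arm(series=[[-35, 3, 0, 0], [-35, 3, 0, 0], [-30, 3, 0, 0], [-20, 3, 0, 0], [-7, 0.7, 0, 0]])

```text
t: 23.68
eef_pos: [0.4454, -0.1001, 0.0987]
tcp_rot: [-179.9, 0.1, 7.6]
ft_force: [-0.5, -0.1, 0.9]
finger_gap: 0.0442
```

Emit:
jog_arm(series=[[0, 0, -20, 0], [0, 0, -20, 0], [0, 0, -10, 0], [0, 0, 0, 0], [0, 0, 0, 0]])

```text
t: 24.1
eef_pos: [0.4484, -0.1011, 0.0489]
tcp_rot: [-180.0, 0.0, 7.7]
ft_force: [1.0, 0.4, 0.5]
finger_gap: 0.0442
```

```bash
python3 look.py pics/u.png
```

```text
[ 448.4 -101.1   48.9] 24.1 [-180.     0.     7.7] 0.04421341128885354 [1.  0.4 0.5]
crop 148 120 tcp px [218. 196.]
finger + 167 min z [54. 54. 57. 58. 58. 59. 60. 60.] w mean 0.0297
finger - 117 min z [57. 57. 58. 58. 58. 59. 59. 60.] w mean -0.0293
```

View pics/u.png

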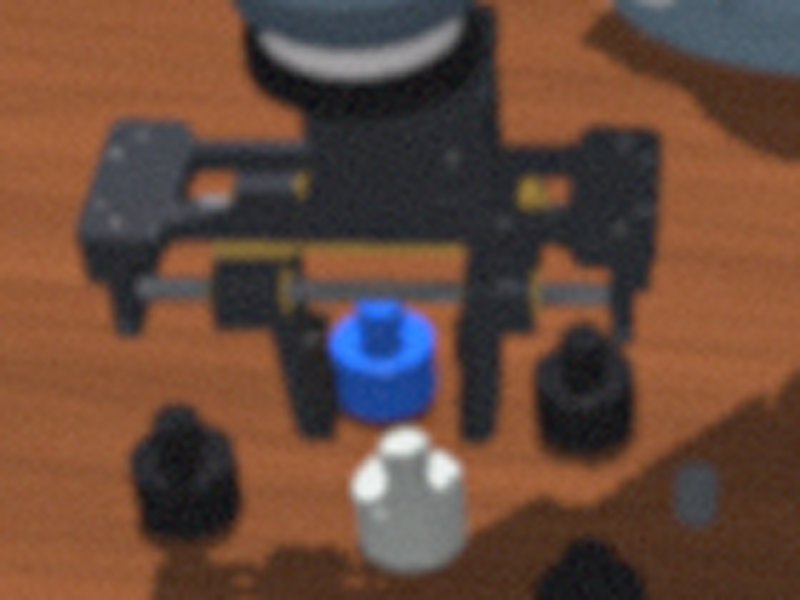

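Emit:
jog_arm(series=[[0, 0, -10, 0], [0, 0, -10, 0], [0, 0, -5, 0], [0, 0, 0, 0], [0, 0, 0, 0]])

```text
t: 24.57
eef_pos: [0.4477, -0.1008, 0.0234]
tcp_rot: [-180.0, 0.1, 7.7]
ft_force: [-0.7, -0.1, -0.5]
finger_gap: 0.0439
```

```bash
python3 look.py pics/v.png
```

```text
[ 447.7 -100.8   23.4] 24.5667 [-1.8e+02  1.0e-01  7.7e+00] 0.043864776021037125 [-0.7 -0.1 -0.5]
crop 149 129 tcp px [219. 205.]
finger + 220 min z [30. 31. 33. 33. 33. 33. 33. 33.] w mean 0.0318
finger - 158 min z [31. 32. 33. 34. 35. 35. 36. 37.] w mean -0.0327
```

View pics/v.png

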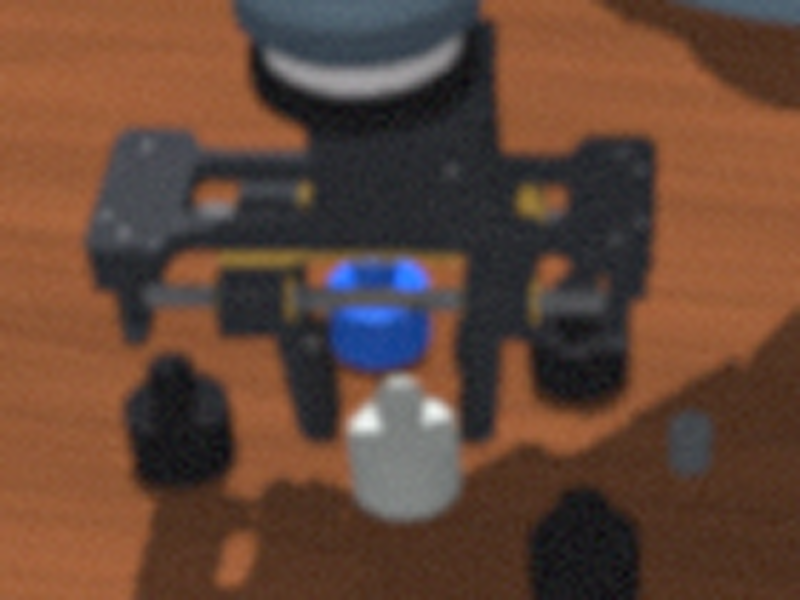

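Emit:
jog_arm(series=[[0, 0, 0, 0], [0, 0, 0, 0], [0, 0, 0, 0], [0, 0, 0, 0], [0, 0, 0, 0]], jaw=-1)

```text
t: 25.03
eef_pos: [0.4482, -0.1009, 0.0242]
tcp_rot: [-180.0, -0.0, 7.6]
ft_force: [-0.8, 0.7, 1.4]
finger_gap: 0.0166
```

Emit:
jog_arm(series=[[0, 0, 4, 0], [0, 0, 8, 0], [0, 0, 15, 0], [0, 0, 20, 0], [0, 0, 20, 0]])

```text
t: 25.45
eef_pos: [0.4475, -0.1008, 0.0917]
tcp_rot: [-180.0, 0.1, 7.7]
ft_force: [0.5, -0.4, -2.2]
finger_gap: 0.0167
```

```bash
python3 look.py pics/w.png
```

```text
[ 447.5 -100.8   91.7] 25.45 [-1.8e+02  1.0e-01  7.7e+00] 0.01674810658355105 [ 0.5 -0.4 -2.2]
crop 146 104 tcp px [217. 179.]
finger + 32 min z [ 93.  93.  94.  98.  99. 100. 100. 100.] w mean 0.015
finger - 29 min z [ 92.  97.  98.  98.  99.  99. 100. 101.] w mean -0.0142
```

View pics/w.png

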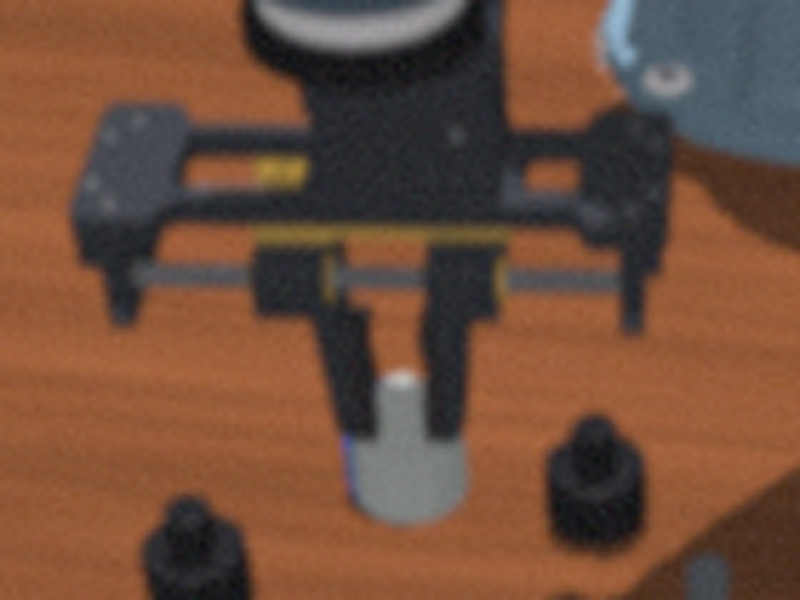

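Emit:
jog_arm(series=[[2, 6, 4, 0], [5, 13, 0, 0], [8, 20, 0, 0], [11, 28, 0, 0], [12.3, 32, 0, 0]])

```text
t: 25.92
eef_pos: [0.4859, -0.0012, 0.094]
tcp_rot: [-180.0, 0.1, 7.5]
ft_force: [0.9, -0.8, -1.8]
finger_gap: 0.0166
```

Emit:
jog_arm(series=[[12.3, 32, 0, 0], [12.3, 32, 0, 0], [12.3, 32, 0, 0], [12.3, 32, 0, 0], [12.3, 32, 0, 0]])

```text
t: 26.33
eef_pos: [0.5472, 0.1601, 0.0936]
tcp_rot: [-180.0, 0.1, 7.7]
ft_force: [1.4, -0.8, -2.3]
finger_gap: 0.0165
```

Emit:
jog_arm(series=[[12.3, 32, 0, 0], [12.3, 32, 0, 0], [12.3, 32, 0, 0], [11, 28, 0, 0], [8, 20, 0, 0]])

```text
t: 26.75
eef_pos: [0.6031, 0.305, 0.0932]
tcp_rot: [-180.0, 0.1, 7.7]
ft_force: [0.5, 0.3, -2.4]
finger_gap: 0.0167
```

Emit:
jog_arm(series=[[6, 14, 0, 0], [4, 11, 0, 0], [0, 0, 0, 0], [0, 0, -20, 0], [0, 0, -10, 0]])

```text
t: 27.17
eef_pos: [0.6124, 0.3265, 0.0625]
tcp_rot: [180.0, 0.2, 7.7]
ft_force: [-0.5, -0.4, -2.3]
finger_gap: 0.0165
```

Emit:
jog_arm(series=[[0, 0, 0, 0], [0, 0, 0, 0], [0, 0, 0, 0]])

```text
t: 27.42
eef_pos: [0.6139, 0.3265, 0.0651]
tcp_rot: [180.0, 0.0, 7.6]
ft_force: [0.0, 0.5, -1.3]
finger_gap: 0.0164
```

```bash
python3 look.py pics/x.png;  python3 - <<'E'
from h import *
t=robot.read_state()['eef_pos']; c=t-[0,0,.0242]; a=np.linspace(0,2*np.pi,73)
q0=proj("scene",t[None])[0]; o=np.array([int(np.clip(q0[0]-70,0,420)),int(np.clip(q0[1]-75,0,315))])
for nm,x,y,r,z in(("bot",c[0],c[1],.02,c[2]),("recess",.6135,.3273,.027,.014)):
    q=(proj("scene",np.c_[x+r*np.cos(a),y+r*np.sin(a),np.full(73,z)])-o)/.175
    print(nm,"u",q[:,0].min().round(),q[:,0].max().round(),"v",q[:,1].min().round(),q[:,1].max().round())
E
```

```text
[613.9 326.5  65.1] 27.4167 [180.    0.    7.6] 0.01635053119473258 [ 0.   0.5 -1.3]
crop 374 203 tcp px [445. 278.]
finger + 190 min z [69. 70. 70. 72. 73. 73. 74. 74.] w mean 0.02
finger - 206 min z [71. 72. 73. 73. 73. 74. 74. 74.] w mean -0.0119
bot u 310.0 448.0 v 428.0 535.0
recess u 266.0 448.0 v 464.0 608.0
```

View pics/x.png

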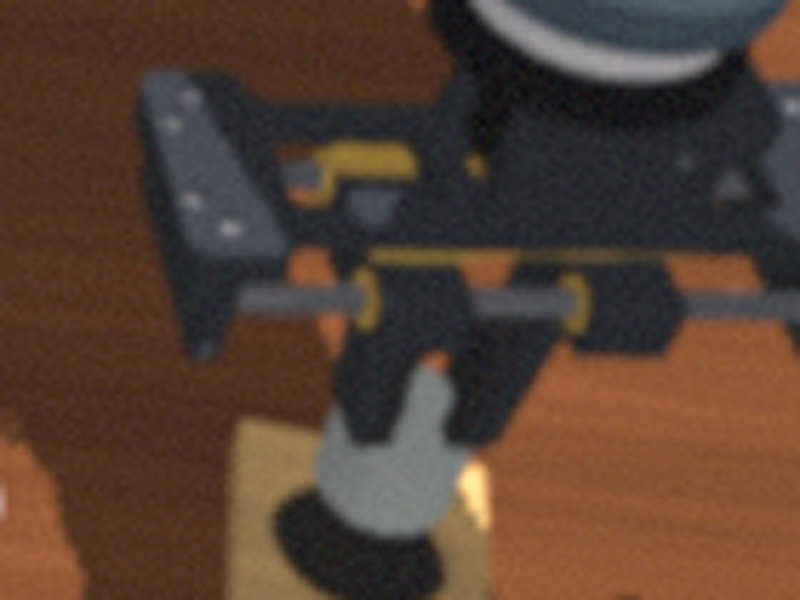

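Emit:
jog_arm(series=[[-0.3, 0.8, -12, 0], [0, 0, -10, 0], [0, 0, -6, 0], [0, 0, -3, 0], [0, 0, 0, 0]])

```text
t: 27.88
eef_pos: [0.6124, 0.3274, 0.0321]
tcp_rot: [180.0, 0.2, 7.7]
ft_force: [-0.9, -0.4, -2.8]
finger_gap: 0.0167
```

Emit:
jog_arm(series=[[0, 0, -1, 0], [0, 0, -1, 0], [0, 0, 0, 0], [0, 0, 0, 0]])

```text
t: 28.22
eef_pos: [0.6138, 0.3279, 0.0324]
tcp_rot: [-180.0, -0.0, 7.7]
ft_force: [-0.2, -0.3, -2.4]
finger_gap: 0.0167
```

Emit:
jog_arm(series=[[0, 0, -1, 0], [0, 0, -1, 0], [0, 0, 0, 0], [0, 0, 0, 0]])

```text
t: 28.55
eef_pos: [0.6135, 0.3277, 0.0299]
tcp_rot: [180.0, 0.0, 7.7]
ft_force: [-0.2, 0.4, -2.5]
finger_gap: 0.0166
```

Emit:
jog_arm(series=[[0, 0, -0.8, 0], [0, 0, 0, 0], [0, 0, 0, 0], [0, 0, 0, 0]])

```text
t: 28.88
eef_pos: [0.6136, 0.3278, 0.0293]
tcp_rot: [-180.0, -0.0, 7.7]
ft_force: [1.4, -0.3, -2.6]
finger_gap: 0.0168
```

Emit:
jog_arm(series=[[0, 0, -0.7, 0], [0, 0, 0, 0], [0, 0, 0, 0]])

```text
t: 29.13
eef_pos: [0.6138, 0.328, 0.0292]
tcp_rot: [-180.0, -0.0, 7.7]
ft_force: [-1.8, 0.6, 2.6]
finger_gap: 0.0165
```

```bash
python3 look.py pics/y.png
```

```text
[613.8 328.   29.2] 29.1333 [-180.    -0.     7.7] 0.016544426402651382 [-1.8  0.6  2.6]
crop 370 216 tcp px [440. 291.]
finger + 228 min z [36. 37. 38. 38. 39. 39. 39. 40.] w mean 0.0234
finger - 330 min z [36. 37. 37. 37. 38. 38. 39. 39.] w mean -0.0142
```

Contact. Release, lift clear, and move the arm out of the views.

Emit:
jog_arm(series=[[0, 0, 0, 0], [0, 0, 0, 0], [0, 0, 0, 0], [0, 0, 0, 0], [0, 0, 0, 0]], jaw=0)

```text
t: 29.6
eef_pos: [0.6135, 0.3276, 0.0282]
tcp_rot: [180.0, 0.0, 7.7]
ft_force: [0.1, 0.3, -0.2]
finger_gap: 0.0438
```

Emit:
jog_arm(series=[[0, 0, 8, 0], [0, 0, 25, 0], [0, 0, 35, 0], [0, 0, 40, 0], [-10, 10, 30, 0]])

```text
t: 30.02
eef_pos: [0.6058, 0.3364, 0.1703]
tcp_rot: [180.0, -0.2, 7.5]
ft_force: [1.2, -0.1, 0.9]
finger_gap: 0.044
```

Emit:
jog_arm(series=[[-30, 20, 0, 0], [-36, 18, 0, 0], [-36, 18, 0, 0], [-36, 18, 0, 0], [-36, 18, 0, 0]])

```text
t: 30.43
eef_pos: [0.428, 0.4303, 0.1673]
tcp_rot: [-180.0, -0.0, 7.6]
ft_force: [0.4, 0.6, 0.0]
finger_gap: 0.0442
```

Emit:
jog_arm(series=[[-36, 18, 0, 0], [-36, 18, 0, 0], [-36, 18, 0, 0], [-25, 10, 0, 0], [-10, 0, 0, 0]])

```text
t: 30.85
eef_pos: [0.2829, 0.4954, 0.1672]
tcp_rot: [-179.9, 0.0, 7.9]
ft_force: [0.5, -0.1, 0.3]
finger_gap: 0.0444
```

Emit:
jog_arm(series=[[0, 0, 0, 0], [0, 0, 0, 0], [0, 0, 0, 0], [0, 0, 0, 0]])

```text
t: 31.18
eef_pos: [0.2883, 0.4933, 0.1666]
tcp_rot: [-180.0, -0.0, 7.5]
ft_force: [0.1, -0.4, 0.7]
finger_gap: 0.0441
```

```bash
python3 - <<'E'
from h import *
p,d=robot.snapshot("top"); P=cloud("top",d); im=p[:,:,::-1].copy(); cv2.imwrite("pics/z.png",im)
ps,ds=robot.snapshot("scene"); cv2.imwrite("pics/zs.png",ps[:,:,::-1])
print(robot.read_state()['t'])
hsv=cv2.cvtColor(im,cv2.COLOR_BGR2HSV)
N=dict(g_out=(.591,-.2955),g_in=(.626,-.118),wl=(.595,.0892),ws=(.6135,.3273))
for nm,(x,y) in N.items():
    R=.065 if nm[0]=='g' else .035
    near=np.hypot(P[...,0]-x,P[...,1]-y)<R
    lo,hi,zc=(.026,.036,.031) if nm[0]=='g' else ((.03,.04,.035) if nm=='wl' else (.026,.036,.031))
    m=near&(P[...,2]>lo)&(P[...,2]<hi)&(hsv[...,1]<90)
    px=np.argwhere(m)[:,::-1]; W=(cast("top",px,zc)[:,:2]*1000).astype(np.float32)
    r=cv2.minAreaRect(W); print(nm,len(W),"zmean",P[m][:,2].mean().round(4),[np.round(q,1) for q in r],"mean",W.mean(0).round(1))
    if nm[0]=='w':
        m=near&(P[...,2]>zc+.012)&(P[...,2]<zc+.028); px=np.argwhere(m)[:,::-1]; h=zc+.018; W=cast("top",px,h)[:,:2]*1000
        print("  knob",len(W),P[m][:,2].mean().round(4),W.mean(0).round(1))
    if nm[0]=='g':
        m=near&(P[...,2]>.012)&(P[...,2]<.036)&(hsv[...,1]<90)&(hsv[...,2]>70); W=P[m][:,:2].astype(np.float32)*1000
        print("  all",[np.round(q,1) for q in cv2.minAreaRect(W)])
E
```

```text
31.2833
g_out 329 zmean 0.0314 [array([ 591., -297.]), array([ 25. , 112.1]), np.float64(88.5)] mean [ 610.5 -296.8]
  all [array([ 591.4, -299.3]), array([ 30.2, 112.8]), np.float64(87.1)]
g_in 317 zmean 0.0317 [array([ 626. , -118.7]), array([75.7, 24.4]), np.float64(8.5)] mean [ 622.9 -119. ]
  all [array([ 627.5, -118.6]), array([78.5, 24.3]), np.float64(8.2)]
wl 417 zmean 0.0354 [array([595.4,  88.1]), array([53. , 53.7]), np.float64(1.4)] mean [594.8  88.3]
  knob 56 0.053 [595.7  88. ]
ws 180 zmean 0.0312 [array([612.9, 326.4]), array([39.6, 38. ]), np.float64(48.8)] mean [611.4 324.4]
  knob 58 0.0488 [613.3 326.4]
```

View pics/z.png

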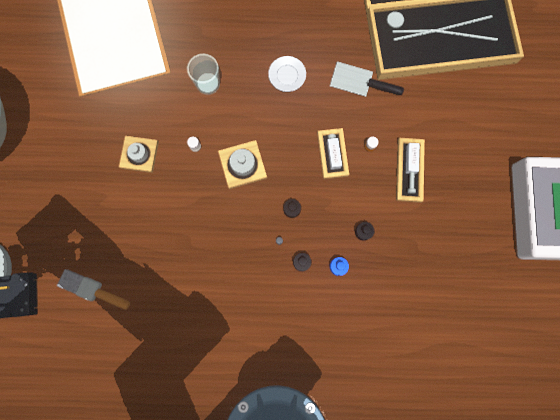

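View pics/zs.png

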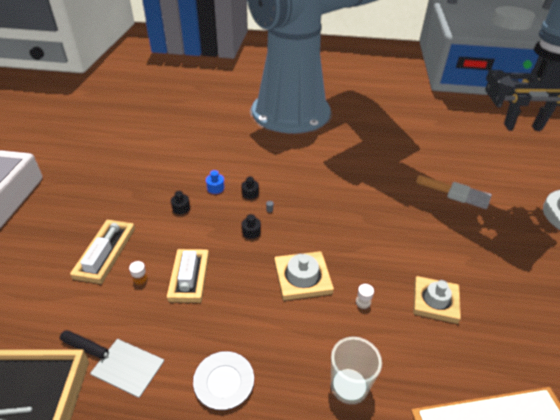

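```bash
python3 - <<'E'
from workcell import robot
s=robot.read_state(); print(s['ft_force'],abs(s['qvel']).max()); print(robot.sign_off())
E
```

```text
[0.74060547 0.40483663 0.22307805] 0.42093319728108247
the job is handed in; nothing more can be done
None
```

All four parts are in their matching nests, each lowered until the wrist force showed contact before release. I handed the job in at about 31 s, and the arm stands clear of everything.

**Last checks (top camera):**

| Part | Offset from nest centre | Angle error | Top height above table |
|---|---|---|---|
| Gauge, plunger out | 1.5–4 mm | 0–1.5° | 31 mm |
| Gauge, plunger in | 1–2 mm | under 1° | 32 mm |
| Large weight | about 1 mm | – | disc 35 mm, knob 53 mm |
| Small weight | about 1 mm from its knob; raw disc-pixel mean about 3.5 mm | – | disc 31 mm, knob 49 mm |

- **Seating:** these heights match each part resting on the 5 mm floor, weights upright.
- **Plungers:** both kept their settings. The gauges measure about 112 mm and 78 mm overall.
- **Decoys:** the black and blue weights were not touched.

**What disagreed:**
- The fingertips were about 22 mm higher than the reported tool position and stated geometry imply: about 5 mm above the TCP instead of 17 mm below it. The first closing on gauge_out therefore met nothing. I worked out the true tip height from the images and used it for every later grasp.
- The jaws read 16.5 mm on the 18 mm knobs. Both weights still lifted and stayed upright.

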